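Reach a crystal out from behind the display pieces and weigh it

TASK

A customer wants the short, broad beryl crystal weighed; it stands at the back of the stall's display stand, hemmed in by the six-sided tower, the square obelisk and the agate slice. Set those three aside, all standing upright on the padded tray, then stand the beryl upright in the middle of the scale's pan, and finally put the tower, the obelisk and the slice each back upright on the very spot where it stood at the start. Do not drop or tip over any stone, and leave the little pyramid and the egg where they are.

Things in the scene. Friction and masses are not known exactly. Their poses are not given: they have to be found in the camera images.
- beryl: The wanted piece: a short, broad six-sided crystal, light blue-green stone, 54 mm across flats, 62 mm across corners, 46 mm tall, about 0.3 kg. Origin: centre of its underside; z up; its +-y sides are flats (corners on +-x). On the stand's ledge; the step is about 45 mm behind its centre, tower, obelisk and slice close in front and at both sides.
- tower: Tall six-sided polished stone tower, pale blue: upright sides 40 mm across flats (46 mm across corners) up to 112 mm, then a six-sided point, 141 mm tall in all, about 0.45 kg. Origin: centre of its underside; z up; its +-x sides are flats.
- obelisk: Square stone obelisk, grey-blue: plinth 46 x 46 mm, 14 mm high, then an upright square shaft 36 x 36 mm up to 114 mm, then a pyramid point, 136 mm tall in all, about 0.42 kg. Origin: centre of its underside; z up; flat sides face +-x and +-y.
- slice: Oval banded agate slice standing on edge, fixed in a dark wooden foot: foot 38 mm (x) x 52 mm (y) x 20 mm high; slice 12 mm thick (x), up to 62 mm wide (y), top of the oval at 115 mm, about 0.2 kg. Origin: centre of the underside of the foot; z up; x is the thin direction of the slice.
- stand: Fixed display stand, 360 mm wide (y): flat black ledge 16 mm above the table, x = -118 to +50 mm, with small blank price cards near its front edge; behind it, x = +50 to +130 mm, a white step with a sloping black panel of cabochons, up to 75 mm above the table. Origin: on the table under its middle; +x points away from the robot at yaw 0.
- tray: Fixed padded tray, the side area: wooden rim with a flat black floor inside of 250 mm (x) x 150 mm (y), floor 12 mm above the table, rim 22 mm above the table and 10 mm thick. Origin: centre of its underside, on the table.
- scale: Fixed bench scale: square steel pan 130 x 130 mm, its flat top rigid and 44 mm above the table; a grey housing with a display and keys reaches 125 mm from the pan's middle on its -x side. Origin: on the table, directly under the middle of the pan.
- pyramid: Bystander: small square stone pyramid, base 48 mm, 36 mm tall, near the end of the stand's ledge. Origin: centre of its underside.
- egg: Bystander: stone egg on a small round wooden foot, one piece, 40 mm across, 50 mm tall, near the other end of the ledge. Origin: centre of its underside.
Things that resemble listed ones, but are neither listed nor needed, are in the scene too. Leave any orange look-alike of the tower alone.

How it is judged:
By the outcome, as a careful person would: the job done as asked, in the order asked, and still so for the second after the job is handed in, with the robot touching nothing.
It also fails if it takes over 141 s, if anything falls off the work surface, if the arm or the gripper's body presses on something with over 40 N, if the wrist force passes 120 N, or if a joint passes its speed limit or range.

ROBOT

A 6-joint arm with a two-finger parallel gripper is mounted at the origin on the work surface. World frame = base frame: x ahead of the robot, y to its left, z up, the work surface at z = 0. Lengths are in m, angles in degrees, forces in N, time in s.
With the tool pointing down it reaches from about 0.4 to 0.825 m from the base axis. Payload 7 kg.
Tool frame: the origin (TCP) lies at the very end of the fingers, on their centre line; the grasp point (between the pads) lies hold_point_z behind it (hold_point_z is the distance from the TCP to the grasp point, in m); z points along the fingers, y is the line along which they close (so a half turn about z gives the same grasp; the last joint's range is limited). The gripper opens to 88 mm and grips with 3 to 60 N. Pads are 19 mm wide; open, the fingers measure 130 mm over their backs; the gripper's body (78 mm by 193 mm) begins 47 mm behind the grasp point.
Start: joints at [-59.639, 20.546, 0.682, 0, -70.136, -16.507], TCP at [0.162, -0.655, 0.196] pointing down, gripper open.
Joint ranges: [-176.03, 176.03], [-82.01, 121.73], [-58.28, 71.71], [-173.87, 95.51], [-174.79, -0.11], [-173.66, 173.66]. Speed limits (degrees/s): [136.94, 136.94, 172.46, 180, 180, 180].

INTERFACE

Orientations are given as [roll, pitch, yaw] about the fixed x, y, z axes, in that order (R = Rz(yaw) Ry(pitch) Rx(roll)).
In Python, from plant import get_obs, snapshot, close_job, hold_point_z gives the robot as it stands.
- The arm moves only by the tool play_rows, never from a script. Its argument "commands" is a list that holds one entry, the list of rows, each a list of 7 numbers: the shift along the tool's x, y, z in cm, then the turn, a rotation vector about the tool's x, y, z in degrees, then the opening, from 0 (shut) to 1 (fully open). In form: [[[x, y, z, ax, ay, az, fingers], ...]]. A call has 1 to 20 rows; each row is the pose to reach, as a shift and turn from the pose commanded when the call began, along the tool's axes at that moment; what a row does not reach only later rows make up. A row lasts 1/12 s, in which the tool goes at most 41.7 mm and 7.16 degrees, less where a joint would pass 70% of its speed; a pose out of reach is approached as far as the arm can. A call with a gripper value outside its range is refused whole. The fingers move at their own pace and stop on an object; the grip force is fixed at half the most. Time passes only in rows, so rows that repeat a pose let the fingers close. It gives the time, the measured TCP pose, the force, the opening and the grip force at its end, in the units of the state.
- get_obs(): the state, without advancing time (a new reading comes with each control period).
- snapshot(name): name is "scene" or "top" or "wrist"; returns a dict with "frame" (480x640x3 uint8, red, green, blue), "camera_matrix" (3x3 intrinsics, pixels), "dist" ([k1, k2, p1, p2, k3] as OpenCV has them; the pictures are not rectified), "origin" and "attitude" of the camera in the world. Camera axes: x right, y down, z forward; pixel columns grow to the right and rows downward; lengths in m; the calibration is good to about 2 mm. A picture is of the moment at which its call begins. There is no depth.
- close_job(): hands the job in; it is judged then, once.
The state is a dict: "clock": time; "joint_pos": joint angles; "qvel": joint speeds; "tau": joint torques, N m; "tool_pos": TCP position; "orientation": TCP orientation; "force": force on the tool from outside, world axes, zero at the start; "moment": the same for the moment, N m; "opening": finger opening in m; "gripper_force": force on a finger pad.
Only numpy, scipy, OpenCV 4.12 (cv2) and the standard library are available. Lean on these libraries where they do the work, as an engineer would, in place of code of your own. Each camera call takes 0.05 s, during which the arm holds its last target. There are 200 camera calls.

## Working session

There is one attempt and no reset: what is moved stays moved. The work goes in short steps, Python scripts to look and compute and a tool call to move; the robot and the scene stay as the last step left them, time stands still between calls to the robot, and variables do not carry over. Pictures are saved under pics/ and viewed, at most 14 in all, crops included, and the job is handed in when it is done.

Besides the shell and the picture viewer there is one more tool, called after "Emit:" in YAML: its name, and indented under it one key for each argument. play_rows: Moves the arm, as the interface text tells. Its arguments: {"type":"object","properties":{"commands":{"type":"array","items":{"type":"array","items":{"type":"array","items":{"type":"number"}}}}},"required":["commands"]}

```bash
ls; mkdir -p pics; python3 - <<'E'
from plant import get_obs, snapshot, hold_point_z
import cv2, numpy as np, pickle
print(hold_point_z, get_obs())
for n in ["scene","top"]:
    s=snapshot(n); pickle.dump(s,open(f"{n}0.pkl","wb"))
    cv2.imwrite(f"pics/{n}0.png",s["frame"][:,:,::-1])
    print(n,{k:np.round(v,4).tolist() for k,v in s.items() if k!="frame"})
E
```

```text
pics
0.0188 {'clock': 0.0, 'joint_pos': array([-5.96412008e+01,  2.05894911e+01,  6.34955124e-01, -2.03059909e-02,
       -7.01359666e+01, -1.65078924e+01]), 'qvel': array([ 0.02349354, -0.06026792, -0.04247404,  0.11132831, -0.04773954,
        0.03335366]), 'tau': array([ 5.82205957e-04, -5.82716095e+01,  2.93052542e+01,  6.99717119e+00,
        6.86562998e-03, -1.21841044e-04]), 'tool_pos': array([ 0.16145016, -0.65486119,  0.19555306]), 'orientation': array([ 1.79907803e+02, -7.41623633e-03, -1.66156002e+02]), 'force': array([-0.32332265,  0.09653444, -0.05453381]), 'moment': array([-0.00529402, -0.00852424,  0.05616926]), 'gripper_force': 0.0, 'opening': 0.08772963550587451}
scene {'camera_matrix': [[478.4081, 0.0, 316.6996], [0.0, 478.4081, 240.3323], [0.0, 0.0, 1.0]], 'dist': [0.0355, 0.0, 0.0, 0.0, 0.0], 'origin': [0.9572, -0.2689, 0.745], 'attitude': [-147.3807, 0.5801, 54.3141]}
top {'camera_matrix': [[477.8978, 0.0, 317.8203], [0.0, 477.8978, 239.5158], [0.0, 0.0, 1.0]], 'dist': [-0.0033, 0.0, 0.0, 0.0, 0.0], 'origin': [0.3833, -0.0116, 1.0207], 'attitude': [-167.9012, 0.3188, -86.0056]}
```

View pics/scene0.png

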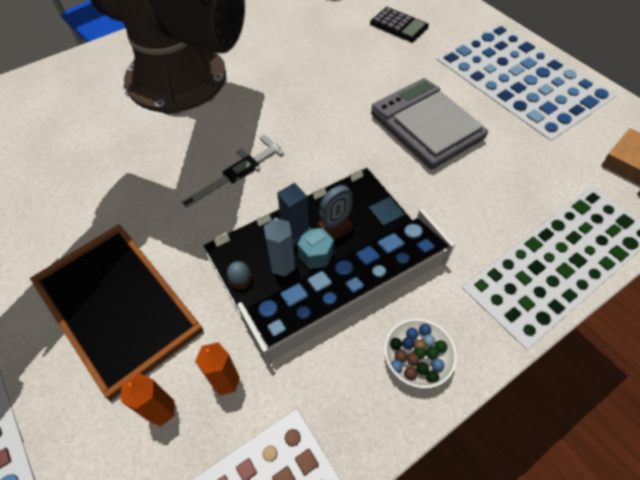

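View pics/top0.png

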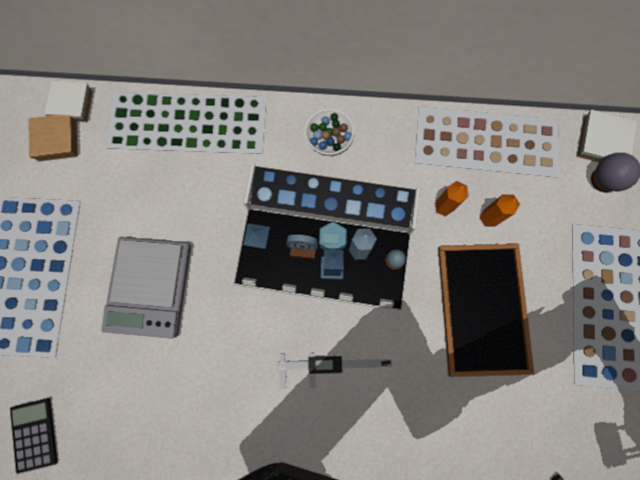

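The scene view shows the black ledge with tower (280,245), obelisk (293,210), slice (337,205) around the beryl (316,245). The egg is at (238,273) and the pyramid at (386,210). In the top view, the tray is at (488,310), the scale pan at (150,270), the beryl at (333,235), and the orange look-alikes stay out of it.

```bash
cat > h.py <<'E'
import cv2, numpy as np, pickle
from scipy.spatial.transform import Rotation as R
def cam(s): return np.array(s["camera_matrix"]),np.array(s["dist"]),np.array(s["origin"]),R.from_euler("xyz",s["attitude"],degrees=True).as_matrix()
def ray(s,px):
    K,d,o,A=cam(s); u=cv2.undistortPoints(np.array(px,float).reshape(-1,1,2),K,d).reshape(-1,2)
    return o,(A@np.c_[u,np.ones(len(u))].T).T
def onplane(s,px,z):
    o,v=ray(s,px); return o+v*((z-o[2])/v[:,2])[:,None]
def proj(s,P):
    K,d,o,A=cam(s); return cv2.projectPoints(np.array(P,float).reshape(-1,1,3),cv2.Rodrigues(A.T)[0],-A.T@o,K,d)[0].reshape(-1,2)
E
python3 - <<'E'
from h import *
s=pickle.load(open("top0.pkl","rb"))
np.set_printoptions(precision=4,suppress=True)
print("tray rim corners",onplane(s,[[440,247],[518,244],[532,373],[450,376]],.022))
print("pan",onplane(s,[[119,238],[188,241],[178,310],[107,306]],.044))
print("ledge corners",onplane(s,[[248,211],[236,284],[400,307],[411,229]],.016))
print("beryl top",onplane(s,[[333,235]],.062),"tower tip",onplane(s,[[371,232]],.157),"ob",onplane(s,[[332,263]],.13))
w=cv2.resize(s["frame"][150:320,220:430,::-1],None,fx=3.8,fy=3.5,interpolation=cv2.INTER_CUBIC)
w=cv2.convertScaleAbs(w,alpha=1.6,beta=20)
cv2.imwrite("pics/topcrop.png",w)
from plant import snapshot
s=snapshot("wrist"); pickle.dump(s,open("wrist0.pkl","wb")); print({k:np.round(v,4).tolist() for k,v in s.items() if k!="frame"})
E
```

```text
tray rim corners [[ 0.598  -0.2516  0.022 ]
 [ 0.6159 -0.417   0.022 ]
 [ 0.3518 -0.4405  0.022 ]
 [ 0.3345 -0.276   0.022 ]]
pan [[0.5665 0.4247 0.044 ]
 [0.57   0.2792 0.044 ]
 [0.4264 0.2814 0.044 ]
 [0.4243 0.427  0.044 ]]
ledge corners [[ 0.6507  0.1652  0.016 ]
 [ 0.4902  0.1745  0.016 ]
 [ 0.4659 -0.172   0.016 ]
 [ 0.6347 -0.19    0.016 ]]
beryl top [[ 0.5995 -0.0224  0.062 ]] tower tip [[ 0.5886 -0.0913  0.157 ]] ob [[ 0.5301 -0.0232  0.13  ]]
{'camera_matrix': [[386.2182, 0.0, 321.2097], [0.0, 386.2182, 241.8278], [0.0, 0.0, 1.0]], 'dist': [-0.0282, 0.0, 0.0, 0.0, 0.0], 'origin': [0.0875, -0.6743, 0.3835], 'attitude': [163.6078, -0.0434, 103.9078]}
```

View pics/topcrop.png

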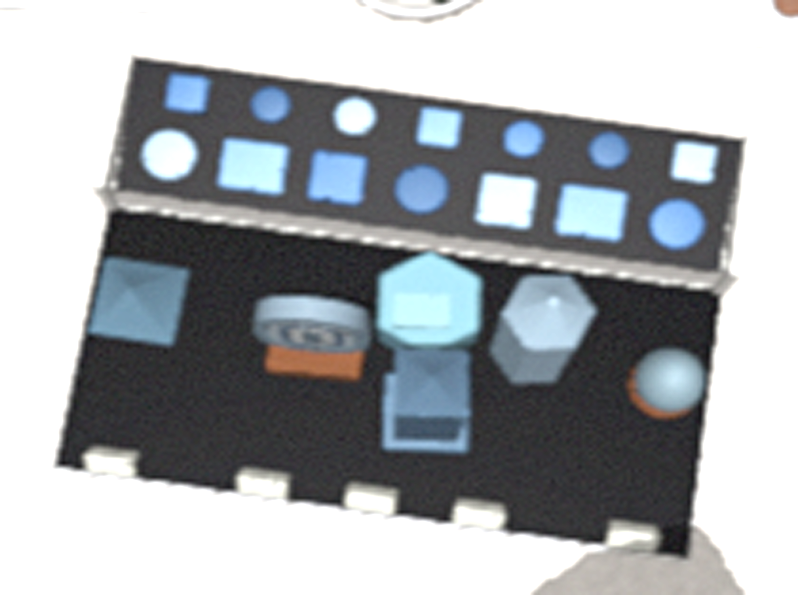

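The crop shows, left to right: pyramid (138,300), slice on its orange-brown foot (315,345), obelisk with plinth (427,400), beryl hexagon with corners fore and aft (430,300), tower tip (553,300) and egg (668,378). The stand's yaw is about −4°. Next I'll bring the wrist camera over it for finer measurement.

```bash
cat >> h.py <<'E'
def rel(p,yaw,obs):
    "shift (cm, tool axes) and rotvec (deg) from measured pose to TCP p, tool straight down at yaw"
    A=R.from_euler("xyz",obs["orientation"],degrees=True); B=R.from_euler("xyz",[180,0,yaw],degrees=True)
    return np.round(A.inv().apply(np.array(p)-obs["tool_pos"])*100,2),np.round((A.inv()*B).as_rotvec(degrees=True),1)
E
python3 - <<'E'
from h import *; from plant import get_obs
print(rel([.50,-.02,.26],176,get_obs()))
E
```

```text
(array([-48.07,  53.56,  -6.36]), array([ 0.1, -0. , 17.9]))
```

Emit:
play_rows:
  commands:
    - [[-12, 13.4, -6.4, 0, 0, 5, 1], [-24, 26.8, -6.4, 0, 0, 9, 1], [-36, 40.2, -6.4, 0, 0, 13, 1], [-48, 53.6, -6.4, 0, 0, 18, 1], [-48, 53.6, -6.4, 0, 0, 18, 1], [-48, 53.6, -6.4, 0, 0, 18, 1], [-48, 53.6, -6.4, 0, 0, 18, 1], [-48, 53.6, -6.4, 0, 0, 18, 1], [-48, 53.6, -6.4, 0, 0, 18, 1], [-48, 53.6, -6.4, 0, 0, 18, 1], [-48, 53.6, -6.4, 0, 0, 18, 1], [-48, 53.6, -6.4, 0, 0, 18, 1], [-48, 53.6, -6.4, 0, 0, 18, 1], [-48, 53.6, -6.4, 0, 0, 18, 1], [-48, 53.6, -6.4, 0, 0, 18, 1], [-48, 53.6, -6.4, 0, 0, 18, 1], [-48, 53.6, -6.4, 0, 0, 18, 1], [-48, 53.6, -6.4, 0, 0, 18, 1], [-48, 53.6, -6.4, 0, 0, 18, 1], [-48, 53.6, -6.4, 0, 0, 18, 1]]

```text
clock: 1.82
tool_pos: [0.4993, -0.0191, 0.26]
orientation: [-180.0, -0.1, 176.0]
force: [-0.6, -0.4, -0.0]
opening: 0.088
gripper_force: 0.0
```

```bash
python3 - <<'E'
from h import *; from plant import *
o=get_obs(); print(o["joint_pos"],o["tool_pos"],o["orientation"],o["clock"])
s=snapshot("wrist"); pickle.dump(s,open("wrist1.pkl","wb")); print({k:np.round(v,4).tolist() for k,v in s.items() if k in("origin","attitude")})
cv2.imwrite("pics/wrist1.png",cv2.resize(cv2.convertScaleAbs(s["frame"][:,:,::-1],alpha=1.5,beta=15),(800,600),interpolation=cv2.INTER_CUBIC))
E
```

```text
[ 2.03712848e+01  1.66576038e+00 -1.48790321e+01 -6.94932271e-03
 -7.35188006e+01 -1.14400288e+02] [ 0.49932381 -0.01913345  0.25996574] [-1.79979796e+02 -6.06651042e-02  1.75969011e+02] 1.8167
{'origin': [0.4234, -0.0146, 0.4479], 'attitude': [163.6532, 0.0565, 86.0277]}
```

View pics/wrist1.png

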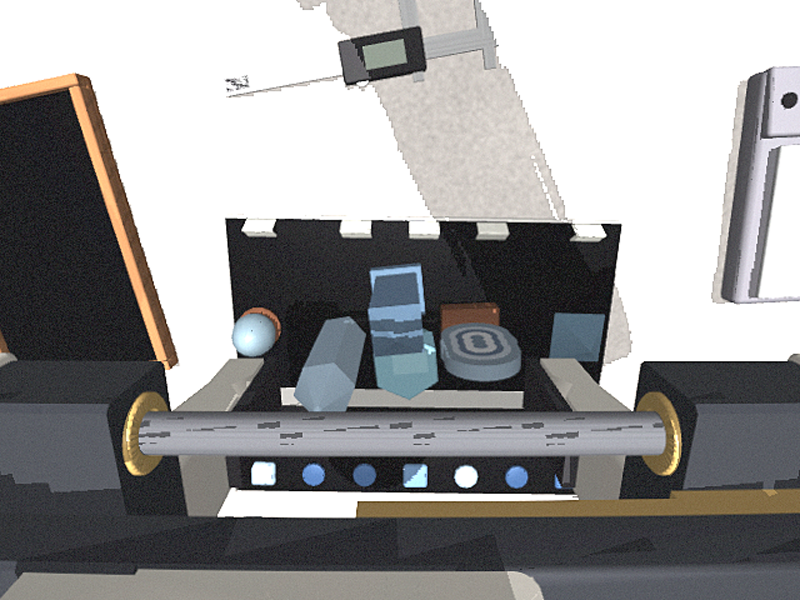

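The wrist view (800×600, robot side at the top) shows the obelisk plinth (397,290), tower (330,365), slice foot (470,315) and oval (480,348), beryl (408,370), egg (257,330) and pyramid (578,337). One more view from 10 cm farther out gives a steeper look and a baseline.

Emit:
play_rows:
  commands:
    - [[-4, 0, 0, 0, 0, 0, 1], [-8, 0, 0, 0, 0, 0, 1], [-10, 1, -1, 0, 0, 0, 1], [-10, 1, -1, 0, 0, 0, 1], [-10, 1, -1, 0, 0, 0, 1], [-10, 1, -1, 0, 0, 0, 1]]

```text
clock: 2.37
tool_pos: [0.5988, -0.0184, 0.2701]
orientation: [-180.0, -0.1, 175.8]
force: [-0.1, 0.0, -0.2]
opening: 0.0877
gripper_force: 0.0
```

```bash
python3 - <<'E'
from h import *; from plant import *
o=get_obs(); print(o["tool_pos"],o["clock"])
s=snapshot("wrist"); pickle.dump(s,open("wrist2.pkl","wb")); print({k:np.round(v,4).tolist() for k,v in s.items() if k in("origin","attitude")})
f=cv2.convertScaleAbs(s["frame"][60:285,180:480,::-1],alpha=1.5,beta=15)
cv2.imwrite("pics/wrist2.png",cv2.resize(f,(800,600),interpolation=cv2.INTER_CUBIC))
s=pickle.load(open("wrist1.pkl","rb"))
f=cv2.convertScaleAbs(s["frame"][165:345,170:410,::-1],alpha=1.5,beta=15)
cv2.imwrite("pics/wrist1c.png",cv2.resize(f,(800,600),interpolation=cv2.INTER_CUBIC))
E
```

```text
[ 0.5988002  -0.01835852  0.27006846] 2.3667
{'origin': [0.5229, -0.0136, 0.458], 'attitude': [163.6414, 0.0401, 85.8362]}
```

View pics/wrist2.png

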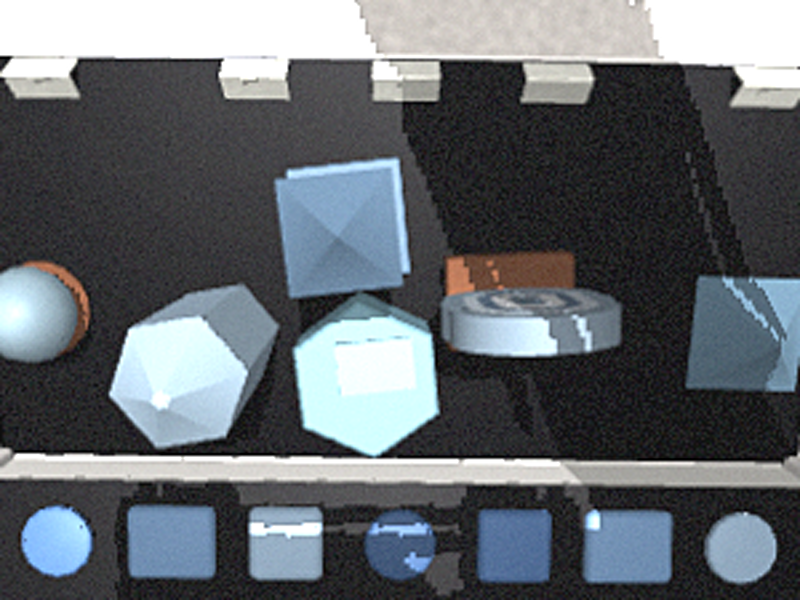

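View pics/wrist1c.png

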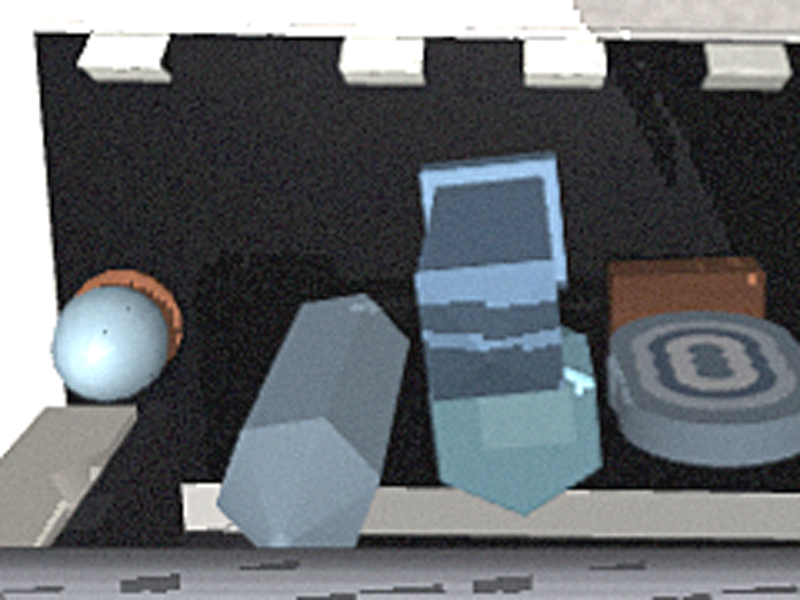

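Both views are sharp. In wrist2 the tower's shoulder hexagon spans (110–248, 317–447) with its tip at (160,400). The obelisk's tip is at (338,238), the beryl's top hexagon is centred near (367,380), and the slice's rim band runs along y≈320–357 above its foot edge (447–573, 253).

```bash
python3 - <<'E'
from h import *
np.set_printoptions(precision=4,suppress=True)
w2=pickle.load(open("wrist2.pkl","rb")); w1=pickle.load(open("wrist1.pkl","rb"))
c2=lambda p:(np.array(p,float).reshape(-1,2)+.5)*3/8-.5+[180,60]
c1=lambda p:(np.array(p,float).reshape(-1,2)+.5)*.3-.5+[170,165]
def show(n,P):
    P=P[:,:2]; d=np.roll(P,-1,0)-P
    print(n,"ctr",P.mean(0),"len",np.linalg.norm(d,axis=1)*1e3,"dir",np.degrees(np.arctan2(d[:,1],d[:,0])))
show("tower shoulder",onplane(w2,c2([[130,333],[203,317],[248,372],[228,437],[160,447],[110,393]]),.128))
print("tower tip",onplane(w2,c2([[160,400]]),.157), onplane(w1,c1([[280,540]]),.157))
show("tower base far", onplane(w2,c2([[243,285],[278,325]]),.016)); show("tower base w1", onplane(w1,c1([[305,303],[367,295],[408,342]]),.016))
show("ob shoulder",onplane(w2,c2([[275,180],[397,163],[405,287],[290,298]]),.130))
print("ob tip",onplane(w2,c2([[338,238]]),.152))
show("ob plinth",onplane(w2,c2([[287,170],[400,157],[410,273]]),.030)); show("ob plinth w1",onplane(w1,c1([[420,172],[555,155],[567,283]]),.030))
show("ob plinth w1 bottom front",onplane(w1,c1([[420,169],[555,153]]),.016))
show("beryl",onplane(w2,c2([[295,350],[303,425],[375,457],[439,412],[432,335],[364,308]]),.062))
show("slice foot front top",onplane(w2,c2([[447,255],[573,252]]),.036)); show("slice foot w1",onplane(w1,c1([[608,262],[762,257]]),.036))
print("slice rim front/rear",onplane(w2,c2([[533,320],[533,357]]),.131))
print("slice sides",onplane(w2,c2([[443,330],[622,325]]),.08))
show("ledge front", onplane(w2,c2([[0,57],[690,64]]),.016)); show("ledge rear/step base", onplane(w2,c2([[10,458],[790,460]]),.016))
# verify epipolar: triangulate obelisk plinth + foot corner
for n,a,b in[("plinth FR",[400,157],[555,155]),("plinth FL",[287,170],[420,172]),("foot",[573,252],[762,257]),("foot2",[447,255],[608,262]),("beryl rear",[375,457],[527,515]),("tip",[160,400],[280,540])]:
    o1,v1=ray(w2,c2(a)); o2,v2=ray(w1,c1(b)); A=np.c_[v1[0],-v2[0]]; t=np.linalg.lstsq(A,o2-o1,rcond=None)[0]
    print(n,o1+v1[0]*t[0],"gap mm",np.linalg.norm(A@t-(o2-o1))*1e3)
E
```

```text
tower shoulder ctr [ 0.5804 -0.0824] len [24.2352 22.4594 22.8497 22.9184 23.7363 21.0587] dir [  97.9071   33.6392  -22.9371  -85.6492 -144.0759  153.9826]
tower tip [[ 0.5798 -0.0829  0.157 ]] [[ 0.5787 -0.0827  0.157 ]]
tower base far ctr [ 0.5687 -0.0672] len [22.2239 22.2239] dir [  36.2128 -143.7872]
tower base w1 ctr [ 0.5669 -0.0765] len [22.2348 22.5576 38.9758] dir [  93.7448   34.6937 -116.0146]
ob shoulder ctr [ 0.5366 -0.026 ] len [37.6493 37.4701 36.4084 36.0245] dir [  93.4167   -0.0227  -88.7735 -178.1428]
ob tip [[ 0.537  -0.0263  0.152 ]]
ob plinth ctr [ 0.5289 -0.019 ] len [45.2626 45.6025 63.8118] dir [  92.0972    1.3153 -133.511 ]
ob plinth w1 ctr [ 0.5273 -0.0192] len [45.1136 44.5944 62.6238] dir [  93.3564    1.9015 -132.0308]
ob plinth w1 bottom front ctr [ 0.515  -0.0275] len [46.5544 46.5544] dir [ 92.9264 -87.0736]
beryl ctr [ 0.5965 -0.023 ] len [29.7793 31.213  31.0737 30.3983 28.0677 31.1762] dir [   0.6464   61.1584  121.8455 -178.1397 -115.7049  -63.0748]
slice foot front top ctr [0.5534 0.0372] len [50.574 50.574] dir [ 87.2682 -92.7318]
slice foot w1 ctr [0.5488 0.0364] len [51.4084 51.4084] dir [ 87.9831 -92.0169]
slice rim front/rear [[0.5677 0.0322 0.131 ]
 [0.5794 0.0319 0.131 ]]
slice sides [[0.5759 0.0063 0.08  ]
 [0.5788 0.0719 0.08  ]]
ledge front ctr [ 0.4737 -0.0234] len [277.2961 277.2961] dir [ 85.246 -94.754]
ledge rear/step base ctr [ 0.6406 -0.0123] len [347.6686 347.6686] dir [ 85.6968 -94.3032]
plinth FR [ 0.513  -0.0041  0.0234] gap mm 0.42642145987550484
plinth FL [ 0.5148 -0.0497  0.0276] gap mm 0.24249077925481435
foot [0.5562 0.0663 0.0147] gap mm 0.23305868528732396
foot2 [0.5535 0.0131 0.0175] gap mm 1.2043669137940682
beryl rear [ 0.6279 -0.0225  0.0579] gap mm 0.6446946386074357
tip [ 0.5803 -0.0836  0.154 ] gap mm 0.2179820750625655
```

```bash
python3 - <<'E'
from h import *; from plant import get_obs
np.set_printoptions(precision=4,suppress=True)
w2=pickle.load(open("wrist2.pkl","rb")); w1=pickle.load(open("wrist1.pkl","rb"))
c2=lambda p:(np.array(p,float).reshape(-1,2)+.5)*3/8-.5+[180,60]
c1=lambda p:(np.array(p,float).reshape(-1,2)+.5)*.3-.5+[170,165]
print("plinth mid",onplane(w2,c2([[287,170],[410,273]]),.030).mean(0),onplane(w1,c1([[420,172],[567,283]]),.030).mean(0))
for f in (onplane(w2,c2([[447,255],[573,252]]),.016),onplane(w1,c1([[608,262],[762,257]]),.016)):
    d=f[1]-f[0]; y=np.arctan2(d[1],d[0])-np.pi/2; print("foot yaw",np.degrees(y),"len",np.linalg.norm(d),"ctr",f.mean(0)[:2]+.019*np.array([np.cos(y),np.sin(y)]))
o=get_obs(); 
for z in(.2,.097): print(rel([.537,-.0263,z],-178,o))
E
```

```text
plinth mid [ 0.5368 -0.0263  0.03  ] [ 0.5352 -0.0264  0.03  ]
foot yaw -2.731831691644817 len 0.0529708250829202 ctr [0.5738 0.0387]
foot yaw -2.0169216636415275 len 0.05390471844895396 ctr [0.5739 0.0382]
(array([ 6.09, -1.26,  7.04]), array([ 0. , -0. , -6.2]))
(array([ 6.08, -1.26, 17.34]), array([ 0. , -0. , -6.2]))
```

Centres agree between views to within 1–2 mm: obelisk (.537,−.026), tower (.580,−.083), slice (.574,.0385). Picking the obelisk first.

Emit:
play_rows:
  commands:
    - [[4, -1.3, 3, 0, 0, -3, 0.65], [6.1, -1.3, 6, 0, 0, -6.2, 0.65], [6.1, -1.3, 9, 0, 0, -6.2, 0.65], [6.1, -1.3, 12, 0, 0, -6.2, 0.65], [6.1, -1.3, 14, 0, 0, -6.2, 0.65], [6.1, -1.3, 16, 0, 0, -6.2, 0.65], [6.1, -1.3, 17.3, 0, 0, -6.2, 0.65], [6.1, -1.3, 17.3, 0, 0, -6.2, 0.65], [6.1, -1.3, 17.3, 0, 0, -6.2, 0.65], [6.1, -1.3, 17.3, 0, 0, -6.2, 0], [6.1, -1.3, 17.3, 0, 0, -6.2, 0], [6.1, -1.3, 17.3, 0, 0, -6.2, 0], [6.1, -1.3, 17.3, 0, 0, -6.2, 0], [6.1, -1.3, 17.3, 0, 0, -6.2, 0], [6.1, -1.3, 17.3, 0, 0, -6.2, 0]]

```text
clock: 3.67
tool_pos: [0.5385, -0.0257, 0.0982]
orientation: [180.0, 0.1, -177.9]
force: [-0.9, 0.5, 5.2]
opening: 0.0348
gripper_force: 30.0
```

```bash
python3 - <<'E'
from h import *; from plant import get_obs
o=get_obs(); print(o["tool_pos"],o["orientation"])
for p in ([.537,-.0263,.185],[.49,-.04,.19],[.385,-.355,.19],[.385,-.355,.0935]): print(rel(p,-178,o))
E
```

```text
[ 0.53853166 -0.02566336  0.09824015] [ 1.79989334e+02  7.56041820e-02 -1.77930950e+02]
(array([ 0.14, -0.06, -8.68]), array([0. , 0.1, 0.1]))
(array([ 4.89, -1.26, -9.18]), array([0. , 0.1, 0.1]))
(array([ 16.52, -32.36,  -9.2 ]), array([0. , 0.1, 0.1]))
(array([ 16.53, -32.36,   0.45]), array([0. , 0.1, 0.1]))
```

Emit:
play_rows:
  commands:
    - [[0, 0, -2, 0, 0, 0, 0], [1, 0, -5, 0, 0, 0, 0], [3, 0, -8, 0, 0, 0, 0], [5, -1.3, -9.2, 0, 0, 0, 0], [6.3, -4.7, -9.2, 0, 0, 0, 0], [7.6, -8.2, -9.2, 0, 0, 0, 0], [8.9, -11.7, -9.2, 0, 0, 0, 0], [10.2, -15.2, -9.2, 0, 0, 0, 0], [11.5, -18.7, -9.2, 0, 0, 0, 0], [12.8, -22.2, -9.2, 0, 0, 0, 0], [14.1, -25.7, -9.2, 0, 0, 0, 0], [15.4, -29.2, -9.2, 0, 0, 0, 0], [16.5, -32.4, -9.2, 0, 0, 0, 0], [16.5, -32.4, -7, 0, 0, 0, 0], [16.5, -32.4, -5, 0, 0, 0, 0], [16.5, -32.4, -3, 0, 0, 0, 0], [16.5, -32.4, -1.5, 0, 0, 0, 0], [16.5, -32.4, -0.5, 0, 0, 0, 0], [16.5, -32.4, 0, 0, 0, 0, 0], [16.5, -32.4, 0, 0, 0, 0, 0]]

```text
clock: 5.33
tool_pos: [0.384, -0.3551, 0.0963]
orientation: [179.9, -0.1, -177.9]
force: [0.0, -0.6, -3.1]
opening: 0.0339
gripper_force: 30.0
```

```bash
python3 - <<'E'
from h import *; from plant import get_obs
o=get_obs(); print(o["tool_pos"],o["orientation"],o["force"],o["opening"])
s=__import__("plant").snapshot("scene"); cv2.imwrite("pics/s1.png",cv2.resize(s["frame"][100:420,0:430,::-1],(800,595)))
E
```

```text
[ 0.38398835 -0.35508509  0.09628696] [ 1.79932742e+02 -1.23077248e-01 -1.77949310e+02] [ 0.04232057 -0.61184342 -3.12701419] 0.03389440946239219
```

View pics/s1.png

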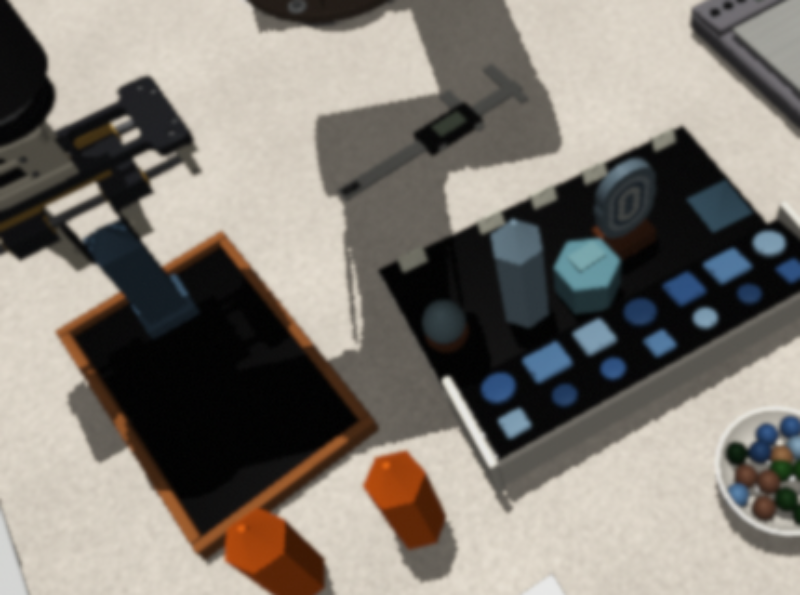

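The view shows the obelisk held upright at the near end of the tray (150,290 in the crop), just above the floor; the tower, slice, beryl and egg are undisturbed. Lowering the last 2 mm and releasing.

Emit:
play_rows:
  commands:
    - [[0, 0, 0.15, 0, 0, 0, 0], [0, 0, 0.25, 0, 0, 0, 0], [0, 0, 0.25, 0, 0, 0, 0], [0, 0, 0.25, 0, 0, 0, 0], [0, 0, 0.25, 0, 0, 0, 0]]

```text
clock: 5.8
tool_pos: [0.385, -0.3556, 0.0954]
orientation: [-180.0, 0.0, -177.9]
force: [-0.6, -0.3, -3.7]
opening: 0.0342
gripper_force: 30.0
```

Emit:
play_rows:
  commands:
    - [[0, 0, 0, 0, 0, 0, 0.65], [0, 0, 0, 0, 0, 0, 0.65], [0, 0, 0, 0, 0, 0, 0.65], [0, 0, 0, 0, 0, 0, 0.65], [0, 0, -1, 0, 0, 0, 0.65], [0, 0, -3, 0, 0, 0, 0.65], [0, 0, -6, 0, 0, 0, 0.65], [0, 0, -9, 0, 0, 0, 0.65], [0, 0, -12, 0, 0, 0, 0.65], [0, 0, -12, 0, 0, 0, 0.65], [0, 0, -12, 0, 0, 0, 0.65]]

```text
clock: 6.72
tool_pos: [0.3858, -0.3561, 0.2178]
orientation: [-179.9, 0.3, -177.9]
force: [-0.3, -0.5, -0.9]
opening: 0.0573
gripper_force: 0.0
```

```bash
python3 - <<'E'
from h import *; from plant import get_obs
o=get_obs(); print(o["tool_pos"],o["orientation"],o["force"],o["opening"],o["joint_pos"])
for y in(-144.7,155.3):
  for p in ([.58,-.0828,.215],[.58,-.0828,.097]): print(rel(p,y,o))
E
```

```text
[ 0.38584071 -0.35612649  0.21780719] [-179.86733826    0.25760548 -177.9379388 ] [-0.28363103 -0.52494233 -0.93486104] 0.05725223831575082 [-2.12650332e+01  5.35007659e+00 -1.64148591e+01  2.13758785e-02
 -6.79459860e+01 -6.66811801e+01]
(array([-20.39,  26.62,   0.31]), array([ -0.2,   0.2, -33.2]))
(array([-20.33,  26.64,  12.11]), array([ -0.2,   0.2, -33.2]))
(array([-20.39,  26.62,   0.31]), array([-0.1,  0.3, 26.8]))
(array([-20.33,  26.64,  12.11]), array([-0.1,  0.3, 26.8]))
```

Emit:
play_rows:
  commands:
    - [[-2.5, 3.3, 0, 0, 0, -5, 0.7], [-5, 6.6, 0, 0, 0, -9, 0.7], [-7.5, 9.9, 0, 0, 0, -13, 0.7], [-10, 13.2, 0, 0, 0, -17, 0.7], [-12.5, 16.5, 0, 0, 0, -21, 0.7], [-15, 19.8, 0, 0, 0, -25, 0.7], [-17.5, 23.1, 0, 0, 0, -29, 0.7], [-20.3, 26.6, 0.3, 0, 0, -33.2, 0.7], [-20.3, 26.6, 0.3, 0, 0, -33.2, 0.7], [-20.3, 26.6, 0.3, 0, 0, -33.2, 0.7], [-20.3, 26.6, 0.3, 0, 0, -33.2, 0.7]]

```text
clock: 7.63
tool_pos: [0.5774, -0.0822, 0.211]
orientation: [179.9, -0.1, -144.7]
force: [0.2, -0.5, -0.8]
opening: 0.0613
gripper_force: 0.0
```

```bash
python3 - <<'E'
from h import *; from plant import get_obs
o=get_obs(); print(o["tool_pos"],o["orientation"],o["force"],o["opening"])
print(rel([.58,-.0828,.097],-144.7,o))
E
```

```text
[ 0.57738521 -0.08223382  0.21103397] [ 1.79944891e+02 -1.10131499e-01 -1.44724508e+02] [ 0.19749096 -0.54199767 -0.81229861] 0.06129042662113245
(array([-0.2 , -0.21, 11.4 ]), array([ 0.1, -0.1, -0. ]))
```

Emit:
play_rows:
  commands:
    - [[-0.2, -0.2, 3, 0, 0, 0, 0.7], [-0.2, -0.2, 6, 0, 0, 0, 0.7], [-0.2, -0.2, 9, 0, 0, 0, 0.7], [-0.2, -0.2, 10.5, 0, 0, 0, 0.7], [-0.2, -0.2, 11.4, 0, 0, 0, 0.7], [-0.2, -0.2, 11.4, 0, 0, 0, 0.7], [-0.2, -0.2, 11.4, 0, 0, 0, 0.7], [-0.2, -0.2, 11.4, 0, 0, 0, 0.7], [-0.2, -0.2, 11.4, 0, 0, 0, 0.7]]

```text
clock: 8.38
tool_pos: [0.5817, -0.0831, 0.0996]
orientation: [-179.9, 0.1, -144.8]
force: [0.6, -0.2, -0.8]
opening: 0.0614
gripper_force: 0.0
```

Emit:
play_rows:
  commands:
    - [[0, 0, 0, 0, 0, 0, 0.7]]

```text
clock: 8.47
tool_pos: [0.5815, -0.0829, 0.0993]
orientation: [-179.9, 0.1, -144.7]
force: [0.4, 1.0, -0.1]
opening: 0.0614
gripper_force: 0.0
```

Emit:
play_rows:
  commands:
    - [[0, 0, 0, 0, 0, 0, 0.7]]

```text
clock: 8.55
tool_pos: [0.5813, -0.0828, 0.0988]
orientation: [-180.0, 0.1, -144.7]
force: [-0.0, 0.0, 0.2]
opening: 0.0611
gripper_force: 0.0
```

Emit:
play_rows:
  commands:
    - [[0, 0, 0, 0, 0, 0, 0.7], [0, 0, 0, 0, 0, 0, 0.7], [0, 0, 0, 0, 0, 0, 0.7], [0, 0, 0, 0, 0, 0, 0.7], [0, 0, 0, 0, 0, 0, 0.7], [0, 0, 0, 0, 0, 0, 0.7], [0, 0, 0, 0, 0, 0, 0.7], [0, 0, 0, 0, 0, 0, 0.7], [0, 0, 0, 0, 0, 0, 0.7], [0, 0, 0, 0, 0, 0, 0.7], [0, 0, 0, 0, 0, 0, 0.7], [0, 0, 0, 0, 0, 0, 0.7]]

```text
clock: 9.55
tool_pos: [0.5808, -0.0829, 0.098]
orientation: [180.0, -0.0, -144.7]
force: [-0.1, -0.2, 1.0]
opening: 0.0612
gripper_force: 0.0
```

Emit:
play_rows:
  commands:
    - [[0, 0, 0, 0, 0, 0, 0], [0, 0, 0, 0, 0, 0, 0], [0, 0, 0, 0, 0, 0, 0], [0, 0, 0, 0, 0, 0, 0], [0, 0, 0, 0, 0, 0, 0], [0, 0, 0, 0, 0, 0, 0], [0, 0, 0, 0, 0, 0, 0], [0, 0, 0, 0, 0, 0, 0]]

```text
clock: 10.22
tool_pos: [0.5808, -0.0827, 0.0982]
orientation: [180.0, 0.0, -144.7]
force: [-1.3, 3.9, 5.1]
opening: 0.0304
gripper_force: 30.5
```

```bash
python3 - <<'E'
from h import *; from plant import get_obs
o=get_obs(); print(o["tool_pos"],o["orientation"])
for p in ([.58,-.0828,.185],[.50,-.13,.20],[.465,-.347,.20],[.465,-.347,.093]): print(rel(p,-144.7,o))
E
```

```text
[ 0.58078771 -0.08265518  0.09823922] [ 1.79992392e+02  1.49920762e-02 -1.44741218e+02]
(array([ 0.07,  0.03, -8.68]), array([ 0.,  0., -0.]))
(array([  9.33,   0.8 , -10.18]), array([ 0.,  0., -0.]))
(array([ 24.71, -14.9 , -10.18]), array([ 0.,  0., -0.]))
(array([ 24.71, -14.9 ,   0.52]), array([ 0.,  0., -0.]))
```

The opening of 30 mm doesn't match 40 mm flats, so I'll look before lifting.

```bash
python3 - <<'E'
from h import *; from plant import *
s=snapshot("scene"); t=snapshot("wrist"); u=snapshot("top"); pickle.dump((s,t,u),open("g.pkl","wb"))
a=cv2.resize(s["frame"][170:320,200:400,::-1],(533,400),interpolation=cv2.INTER_CUBIC)
b=cv2.resize(t["frame"][:,:,::-1],(267,200)); c=cv2.resize(u["frame"][180:330,230:430,::-1],(267,200))
cv2.imwrite("pics/g.png",cv2.convertScaleAbs(np.hstack([a,np.vstack([b,c])]),alpha=1.6,beta=10))
o=get_obs(); print(o["opening"],o["gripper_force"],o["clock"])
E
```

```text
0.03054983817772552 30.565604941070887 10.3667
```

View pics/g.png

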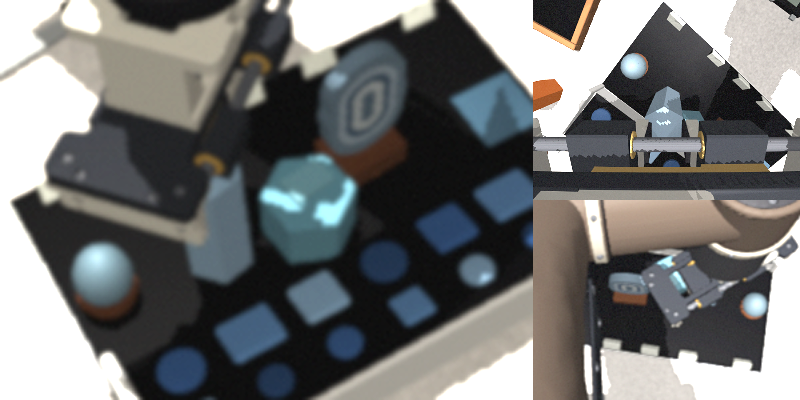

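```bash
python3 - <<'E'
from h import *
s,t,u=pickle.load(open("g.pkl","rb"))
cv2.imwrite("pics/g2.png",cv2.convertScaleAbs(cv2.resize(t["frame"][190:400,210:490,::-1],(800,600),interpolation=cv2.INTER_CUBIC),alpha=1.7,beta=15))
print(t["origin"],t["attitude"])
E
```

```text
[ 0.51845519 -0.12768861  0.28607973] [1.63597514e+02 4.08797603e-02 1.25319540e+02]
```

View pics/g2.png

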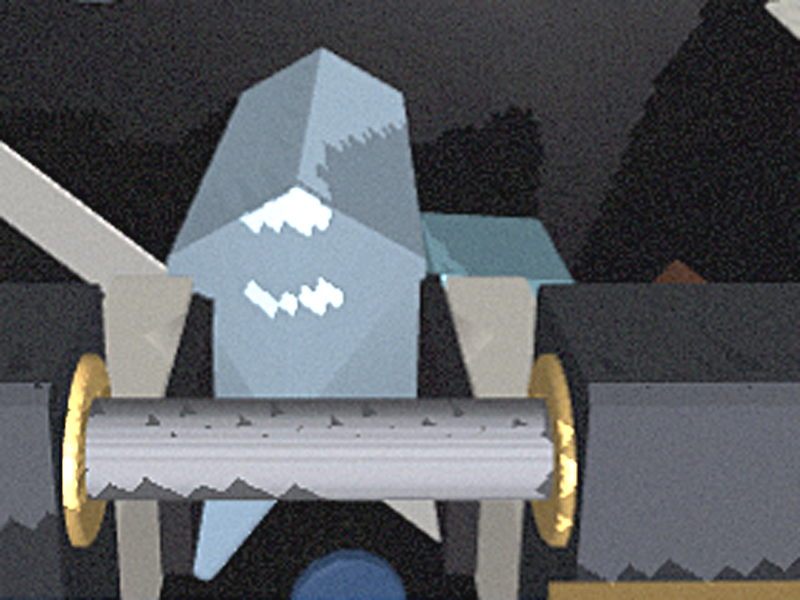

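The close-up shows the tower between the pads, shoulder corners at (168,262) and (425,262). The pads overlap its sides by several millimetres, mostly on the left, and the top leans slightly left of the base. This grip isn't clean, so I'll release and regrip on the ±x flats.

Emit:
play_rows:
  commands:
    - [[0, 0, 0, 0, 0, 0, 0.7], [0, 0, 0, 0, 0, 0, 0.7], [0, 0, 0, 0, 0, 0, 0.7], [0, 0, 0, 0, 0, 0, 0.7], [0, 0, 0, 0, 0, 0, 0.7], [0, 0, -2, 0, 0, 0, 0.7], [0, 0, -5, 0, 0, 0, 0.7], [0, 0, -8, 0, 0, 0, 0.7], [0, 0, -11, 0, 0, 0, 0.7], [0, 0, -14, 0, 0, 0, 0.7], [0, 0, -17, 0, 0, 0, 0.7], [0, 0, -17, 0, 0, 0, 0.7], [0, 0, -17, 0, 0, 0, 0.7], [0, 0, -17, 0, 0, 0, 0.7], [0, 0, -17, 0, 0, 0, 0.7], [0, 0, -17, 0, 0, 0, 0.7], [0, 0, -17, 0, 0, 0, 0.7]]

```text
clock: 11.78
tool_pos: [0.5804, -0.0829, 0.2668]
orientation: [179.9, -0.1, -144.7]
force: [-0.2, 0.3, 0.3]
opening: 0.0615
gripper_force: 0.0
```

```bash
python3 - <<'E'
from h import *; from plant import *
o=get_obs(); print(o["tool_pos"],o["orientation"])
t=snapshot("wrist"); pickle.dump(t,open("wrist3.pkl","wb"))
cv2.imwrite("pics/g3.png",cv2.convertScaleAbs(cv2.resize(t["frame"][120:360,160:480,::-1],(800,600),interpolation=cv2.INTER_CUBIC),alpha=1.7,beta=15))
E
```

```text
[ 0.58041417 -0.08294103  0.26684682] [ 1.79948876e+02 -9.78271858e-02 -1.44748219e+02]
```

View pics/g3.png

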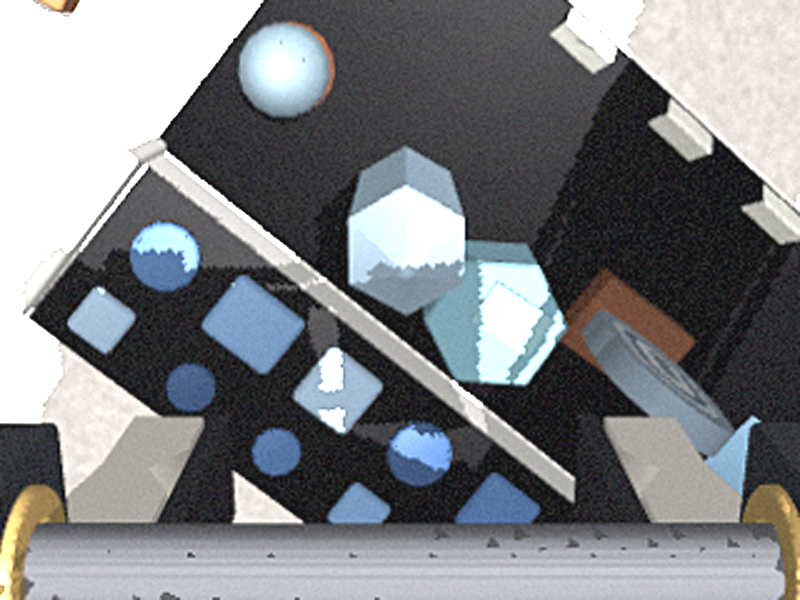

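The tower is standing upright again (shoulder 348–465, base 358–455, both centred on column 406), undisturbed and unrotated. Turning 60° to grip its ±x flats.

```bash
python3 - <<'E'
from h import *; from plant import *
np.set_printoptions(precision=4,suppress=True)
t=pickle.load(open("wrist3.pkl","rb"))
c=lambda p:(np.array(p,float).reshape(-1,2)+.5)*.4-.5+[160,120]
P=onplane(t,c([[348,228],[407,185],[465,215],[465,275],[410,315],[348,279]]),.128)
B=onplane(t,c([[358,190],[407,147],[455,182]]),.016)
for q in(P,B): d=np.diff(q,axis=0); print(q[:,:2].mean(0),np.linalg.norm(d,axis=1)*1e3,np.degrees(np.arctan2(d[:,1],d[:,0]))%60)
b=B[:,:2]; e=P[1,:2]-P[:,:2].mean(0); print("base ctr est",b[1]-e/np.linalg.norm(e)*.0231)
o=get_obs()
for p in ([.58,-.0828,.22],[.58,-.0828,.097]): print(rel(p,-84.7,o))
E
```

```text
[ 0.5793 -0.0832] [25.201  22.4573 21.2745 24.1201 25.3937] [41.5677 37.843  36.3176 42.5774 34.0928]
[ 0.5711 -0.0889] [29.764  27.0962] [46.4658 29.3634]
base ctr est [ 0.5801 -0.0822]
(array([0.03, 0.04, 4.71]), array([  0.1,  -0.1, -60. ]))
(array([ 0.01,  0.03, 17.01]), array([  0.1,  -0.1, -60. ]))
```

Emit:
play_rows:
  commands:
    - [[0, 0, 0, 0, 0, -7, 0.7], [0, 0, 0, 0, 0, -14, 0.7], [0, 0, 0, 0, 0, -21, 0.7], [0, 0, 0, 0, 0, -28, 0.7], [0, 0, 0, 0, 0, -35, 0.7], [0, 0, 0, 0, 0, -42, 0.7], [0, 0, 0, 0, 0, -49, 0.7], [0, 0, 0, 0, 0, -56, 0.7], [0, 0, 2, 0, 0, -60, 0.7], [0, 0, 5, 0, 0, -60, 0.7], [0, 0, 5, 0, 0, -60, 0.7], [0, 0, 5, 0, 0, -60, 0.7], [0, 0, 5, 0, 0, -60, 0.7], [0, 0, 8, 0, 0, -60, 0.7], [0, 0, 11, 0, 0, -60, 0.7], [0, 0, 14, 0, 0, -60, 0.7], [0, 0, 16, 0, 0, -60, 0.7], [0, 0, 17, 0, 0, -60, 0.7], [0, 0, 17, 0, 0, -60, 0.7], [0, 0, 17, 0, 0, -60, 0.7]]

```text
clock: 13.5
tool_pos: [0.582, -0.0829, 0.0994]
orientation: [-179.9, -0.0, -84.7]
force: [1.2, 1.1, 0.7]
opening: 0.0613
gripper_force: 0.0
```

Emit:
play_rows:
  commands:
    - [[0, 0, 0, 0, 0, 0, 0.7], [0, 0, 0, 0, 0, 0, 0.7], [0, 0, 0, 0, 0, 0, 0.7], [0, 0, 0, 0, 0, 0, 0.7], [0, 0, 0, 0, 0, 0, 0.7], [0, 0, 0, 0, 0, 0, 0.7], [0, 0, 0, 0, 0, 0, 0.7], [0, 0, 0, 0, 0, 0, 0.7], [0, 0, 0, 0, 0, 0, 0.7], [0, 0, 0, 0, 0, 0, 0.7]]

```text
clock: 14.33
tool_pos: [0.5808, -0.0829, 0.0979]
orientation: [180.0, -0.0, -84.7]
force: [0.1, -0.1, 0.4]
opening: 0.0615
gripper_force: 0.0
```

Emit:
play_rows:
  commands:
    - [[0, 0, 0, 0, 0, 0, 0], [0, 0, 0, 0, 0, 0, 0], [0, 0, 0, 0, 0, 0, 0], [0, 0, 0, 0, 0, 0, 0], [0, 0, 0, 0, 0, 0, 0], [0, 0, 0, 0, 0, 0, 0], [0, 0, 0, 0, 0, 0, 0], [0, 0, 0, 0, 0, 0, 0]]

```text
clock: 15.0
tool_pos: [0.5803, -0.0831, 0.0983]
orientation: [180.0, -0.0, -84.7]
force: [-3.2, -0.1, 5.6]
opening: 0.028
gripper_force: 30.4
```

The upward 5 N at closing and the narrow opening suggest the pads reach past the tower's shoulder onto its point. I'll open, lower 4.5 mm (which still clears the tip) and regrip.

Emit:
play_rows:
  commands:
    - [[0, 0, 0, 0, 0, 0, 0.7], [0, 0, 0, 0, 0, 0, 0.7], [0, 0, 0, 0, 0, 0, 0.7], [0, 0, 0, 0, 0, 0, 0.7], [0, 0, 0.2, 0, 0, 0, 0.7], [0, 0, 0.45, 0, 0, 0, 0.7], [0, 0, 0.45, 0, 0, 0, 0.7], [0, 0, 0.45, 0, 0, 0, 0.7], [0, 0, 0.45, 0, 0, 0, 0.7], [0, 0, 0.45, 0, 0, 0, 0.7], [0, 0, 0.45, 0, 0, 0, 0.7], [0, 0, 0.45, 0, 0, 0, 0.7], [0, 0, 0.45, 0, 0, 0, 0.7], [0, 0, 0.45, 0, 0, 0, 0.7]]

```text
clock: 16.17
tool_pos: [0.5845, -0.0828, 0.0964]
orientation: [-179.6, -0.1, -84.7]
force: [-0.2, 0.3, 14.6]
opening: 0.0615
gripper_force: 7.6
```

Emit:
play_rows:
  commands:
    - [[0, 0, 0, 0, 0, 0, 0], [0, 0, 0, 0, 0, 0, 0], [0, 0, 0, 0, 0, 0, 0], [0, 0, 0, 0, 0, 0, 0]]

```text
clock: 16.5
tool_pos: [0.5856, -0.0829, 0.0973]
orientation: [-179.5, -0.1, -84.6]
force: [1.0, 0.5, 19.5]
opening: 0.0403
gripper_force: 9.9
```

Emit:
play_rows:
  commands:
    - [[0, 0, 0, 0, 0, 0, 0], [0, 0, 0, 0, 0, 0, 0], [0, 0, 0, 0, 0, 0, 0], [0, 0, 0, 0, 0, 0, 0]]

```text
clock: 16.83
tool_pos: [0.585, -0.0831, 0.0976]
orientation: [-179.5, -0.1, -84.6]
force: [-1.0, -0.1, 22.5]
opening: 0.0298
gripper_force: 38.5
```

Emit:
play_rows:
  commands:
    - [[0, 0, -0.3, 0, 0, 0, 0.7], [0, 0, -0.5, 0, 0, 0, 0.7], [0, 0, -0.5, 0, 0, 0, 0.7], [0, 0, -0.5, 0, 0, 0, 0.7], [0, 0, -0.5, 0, 0, 0, 0.7], [0, 0, -0.5, 0, 0, 0, 0.7], [0, 0, -0.5, 0, 0, 0, 0.7], [0, 0, -0.5, 0, 0, 0, 0.7]]

```text
clock: 17.5
tool_pos: [0.5807, -0.0829, 0.0982]
orientation: [180.0, -0.0, -84.7]
force: [0.2, -1.2, -1.1]
opening: 0.0611
gripper_force: 0.0
```

```bash
python3 - <<'E'
from h import *; from plant import *
np.set_printoptions(precision=4,suppress=True)
s=snapshot("scene"); t=snapshot("wrist"); u=snapshot("top"); pickle.dump((s,t,u),open("g4.pkl","wb"))
o=get_obs(); print(o["tool_pos"],o["orientation"],o["force"],o["opening"],o["gripper_force"])
T=R.from_euler("xyz",o["orientation"],degrees=True)
W=[o["tool_pos"]+T.apply([x,y*o["opening"]/2,0]) for x in(-.0095,.0095) for y in(-1,1)]
print("expected tip pads px: scene",proj(s,W),"wrist",proj(t,W))
print("tower tip px scene/wrist",proj(s,[[.58,-.083,.157]]),proj(t,[[.58,-.083,.157]]))
a=cv2.resize(s["frame"][160:310,210:360,::-1],(500,500),interpolation=cv2.INTER_CUBIC)
b=cv2.resize(t["frame"][150:400,210:400,::-1],(300,500)[0:1]+(395,),interpolation=cv2.INTER_CUBIC)
b=np.vstack([b,np.zeros((105,300,3),np.uint8)])
cv2.imwrite("pics/g4.png",cv2.convertScaleAbs(np.hstack([a,b]),alpha=1.9,beta=25))
E
```

```text
[ 0.5808 -0.0829  0.0983] [179.9905   0.0014 -84.7487] [0.5368 0.5518 0.8749] 0.06116843992769507 0.0
expected tip pads px: scene [[294.8221 249.2394]
 [271.0698 225.3409]
 [285.5035 256.0349]
 [261.8465 231.7126]] wrist [[263.1343 298.9352]
 [378.4792 299.056 ]
 [261.5864 265.1761]
 [380.0848 265.3018]]
tower tip px scene/wrist [[274.7566 219.021 ]] [[322.7535 341.623 ]]
```

View pics/g4.png

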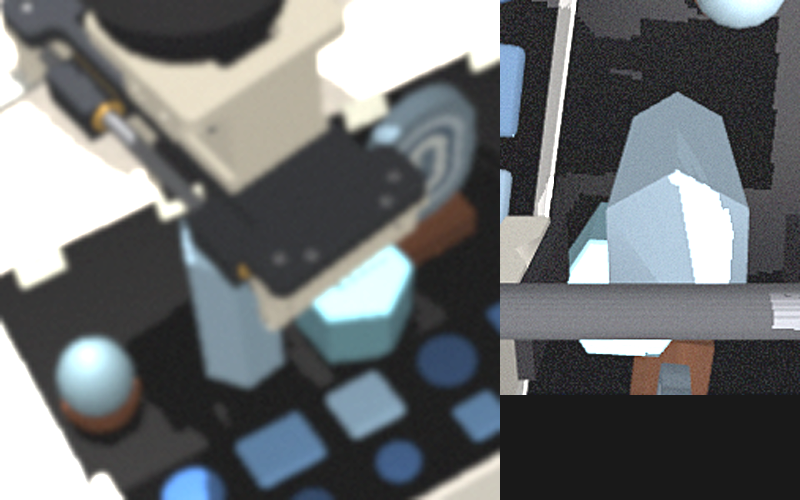

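The scene crop shows the rear fingertip at about (270,325), matching the reported TCP, and the tower upright at (240,330). The tower's point meets the palm below TCP z≈0.097, so 0.098 is the lowest usable grip height. Closing here and test-lifting a little.

Emit:
play_rows:
  commands:
    - [[0, 0, 0, 0, 0, 0, 0.2], [0, 0, 0, 0, 0, 0, 0], [0, 0, 0, 0, 0, 0, 0], [0, 0, 0, 0, 0, 0, 0], [0, 0, 0, 0, 0, 0, 0], [0, 0, 0, 0, 0, 0, 0], [0, 0, 0, 0, 0, 0, 0], [0, 0, 0, 0, 0, 0, 0]]

```text
clock: 18.32
tool_pos: [0.5806, -0.083, 0.0984]
orientation: [180.0, 0.0, -84.8]
force: [-0.5, -0.1, 1.2]
opening: 0.018
gripper_force: 30.0
```

Emit:
play_rows:
  commands:
    - [[0, 0, -0.1, 0, 0, 0, 0], [0, 0, -0.2, 0, 0, 0, 0], [0, 0, -0.4, 0, 0, 0, 0], [0, 0, -0.6, 0, 0, 0, 0], [0, 0, -0.6, 0, 0, 0, 0], [0, 0, -0.6, 0, 0, 0, 0], [0, 0, -0.6, 0, 0, 0, 0]]

```text
clock: 18.9
tool_pos: [0.5807, -0.0829, 0.1044]
orientation: [180.0, 0.0, -84.7]
force: [0.6, -0.0, -5.4]
opening: 0.0176
gripper_force: 30.0
```

```bash
python3 - <<'E'
from h import *; from plant import *
np.set_printoptions(precision=4,suppress=True)
t=snapshot("wrist"); s=snapshot("scene"); pickle.dump((s,t),open("g5.pkl","wb")); o=get_obs(); print(o["tool_pos"],o["force"],o["moment"],o["opening"],o["gripper_force"])
g4=pickle.load(open("g4.pkl","rb"))[1]
# tower base edges: bluish mask, compare extents on rows near the base in raw px
for n,im in(("before",g4),("now",t)):
    f=im["frame"].astype(int); m=(f[:,:,2]-f[:,:,0]>12)&(f.sum(2)>110)
    for r in(212,218,224,232,245): 
        c=np.where(m[r,250:400])[0]+250; print(n,r,(c.min(),c.max(),len(c)) if len(c) else None,end=" ")
    print()
E
```

```text
[ 0.5807 -0.0829  0.1044] [ 0.1484  0.771  -4.7022] [ 0.0478  0.1453 -0.0196] 0.018060257611776206 29.993203282356262
before 212 (np.int64(314), np.int64(329), 16) before 218 (np.int64(305), np.int64(340), 36) before 224 (np.int64(295), np.int64(350), 56) before 232 (np.int64(292), np.int64(352), 61) before 245 (np.int64(289), np.int64(356), 68) 
now 212 (np.int64(315), np.int64(329), 15) now 218 (np.int64(304), np.int64(339), 36) now 224 (np.int64(294), np.int64(349), 56) now 232 (np.int64(292), np.int64(352), 61) now 245 (np.int64(288), np.int64(355), 68)
```

The tower is lifted and hanging straight: wrist force −4.7 N matches its weight, and the base's pixel rows are unchanged. Carrying it gently, high over the egg, to the middle of the tray.

```bash
python3 - <<'E'
from h import *; from plant import get_obs
o=get_obs()
for p in ([.58,-.083,.20],[.475,-.346,.20],[.475,-.346,.098]): print(rel(p,-84.7,o))
E
```

```text
(array([ 0.  ,  0.07, -9.56]), array([ 0. ,  0. , -0.1]))
(array([25.23, 12.93, -9.56]), array([ 0. ,  0. , -0.1]))
(array([25.23, 12.93,  0.64]), array([ 0. ,  0. , -0.1]))
```

Emit:
play_rows:
  commands:
    - [[0, 0, -1, 0, 0, 0, 0], [0, 0, -2.5, 0, 0, 0, 0], [0, 0, -4.5, 0, 0, 0, 0], [0, 0, -6.5, 0, 0, 0, 0], [0, 0, -8.5, 0, 0, 0, 0], [0, 0, -9.6, 0, 0, 0, 0], [1, 0.5, -9.6, 0, 0, 0, 0], [3, 1.5, -9.6, 0, 0, 0, 0], [5.5, 2.8, -9.6, 0, 0, 0, 0], [8, 4.1, -9.6, 0, 0, 0, 0], [10.5, 5.4, -9.6, 0, 0, 0, 0], [13, 6.7, -9.6, 0, 0, 0, 0], [15.5, 8, -9.6, 0, 0, 0, 0], [18, 9.3, -9.6, 0, 0, 0, 0], [20.5, 10.5, -9.6, 0, 0, 0, 0], [22.5, 11.5, -9.6, 0, 0, 0, 0], [24, 12.3, -9.6, 0, 0, 0, 0], [25.2, 12.9, -9.6, 0, 0, 0, 0], [25.2, 12.9, -9.6, 0, 0, 0, 0], [25.2, 12.9, -9.6, 0, 0, 0, 0]]

```text
clock: 20.67
tool_pos: [0.4747, -0.3461, 0.1999]
orientation: [180.0, 0.0, -84.8]
force: [-0.2, -0.3, -5.5]
opening: 0.0179
gripper_force: 30.0
```

Emit:
play_rows:
  commands:
    - [[0, 0, 1, 0, 0, 0, 0], [0, 0, 3, 0, 0, 0, 0], [0, 0, 5, 0, 0, 0, 0], [0, 0, 7, 0, 0, 0, 0], [0, 0, 8.5, 0, 0, 0, 0], [0, 0, 9.5, 0, 0, 0, 0], [0, 0, 10, 0, 0, 0, 0], [0, 0, 10.2, 0, 0, 0, 0], [0, 0, 10.2, 0, 0, 0, 0], [0, 0, 10.2, 0, 0, 0, 0], [0, 0, 10.2, 0, 0, 0, 0], [0, 0, 10.2, 0, 0, 0, 0], [0, 0, 10.2, 0, 0, 0, 0], [0, 0, 10.2, 0, 0, 0, 0], [0, 0, 10.2, 0, 0, 0, 0], [0, 0, 10.2, 0, 0, 0, 0]]

```text
clock: 22.0
tool_pos: [0.4755, -0.3457, 0.0986]
orientation: [-180.0, -0.0, -84.8]
force: [-0.6, 0.6, -5.0]
opening: 0.018
gripper_force: 30.0
```

Emit:
play_rows:
  commands:
    - [[0, 0, 0.2, 0, 0, 0, 0], [0, 0, 0.4, 0, 0, 0, 0], [0, 0, 0.4, 0, 0, 0, 0], [0, 0, 0.4, 0, 0, 0, 0], [0, 0, 0.4, 0, 0, 0, 0], [0, 0, 0.4, 0, 0, 0, 0], [0, 0, 0.4, 0, 0, 0, 0], [0, 0, 0.4, 0, 0, 0, 0], [0, 0, 0.4, 0, 0, 0, 0]]

```text
clock: 22.75
tool_pos: [0.4755, -0.3457, 0.0945]
orientation: [-180.0, -0.0, -84.7]
force: [0.4, -0.8, -2.6]
opening: 0.0178
gripper_force: 30.0
```

```bash
python3 - <<'E'
from h import *; from plant import *
t=snapshot("wrist"); s=snapshot("scene"); o=get_obs(); print(o["tool_pos"],o["force"],o["opening"])
pickle.dump((s,t),open("g6.pkl","wb"))
a=cv2.resize(s["frame"][200:400,30:230,::-1],(500,500),interpolation=cv2.INTER_CUBIC)
b=cv2.resize(t["frame"][150:400,210:430,::-1],(300,341),interpolation=cv2.INTER_CUBIC)
cv2.imwrite("pics/g6.png",cv2.convertScaleAbs(np.hstack([a,np.vstack([b,np.zeros((159,300,3),np.uint8)])]),alpha=1.9,beta=25))
E
```

```text
[ 0.47544763 -0.34566741  0.09446863] [ 0.23549907 -0.62276945 -3.39629692] 0.017305271341124362
```

View pics/g6.png

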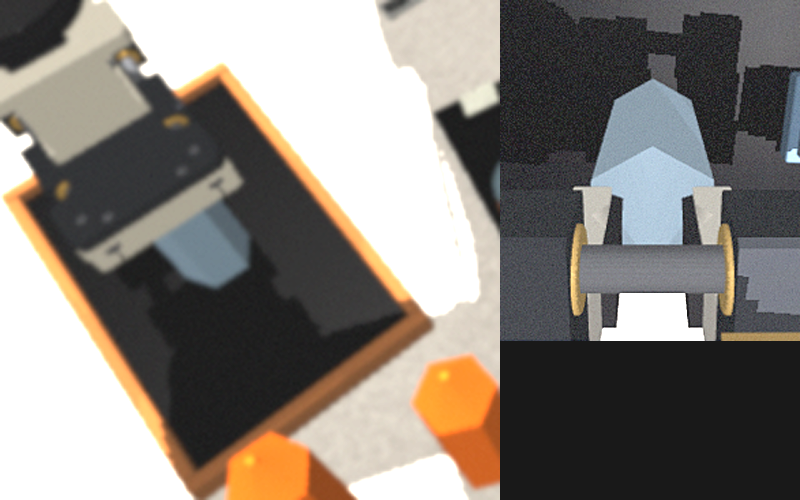

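The tower hangs upright and centred between the fingers over the tray (wrist crop: base tip 653,80; shoulders 592–714), and the dropping weight shows it touching the floor. Releasing, rising and moving to the slice.

Emit:
play_rows:
  commands:
    - [[0, 0, 0.05, 0, 0, 0, 0.15], [0, 0, 0.05, 0, 0, 0, 0.3], [0, 0, 0.05, 0, 0, 0, 0.4], [0, 0, 0.05, 0, 0, 0, 0.5], [0, 0, 0.05, 0, 0, 0, 0.65], [0, 0, 0.05, 0, 0, 0, 0.65], [0, 0, 0.05, 0, 0, 0, 0.65], [0, 0, -1, 0, 0, 0, 0.65], [0, 0, -3, 0, 0, 0, 0.65], [0, 0, -6, 0, 0, 0, 0.65], [0, 0, -9, 0, 0, 0, 0.65], [0, 0, -12, 0, 0, 0, 0.65], [0, 0, -14, 0, 0, 0, 0.65], [0, 0, -14, 0, 0, 0, 0.65], [0, 0, -14, 0, 0, 0, 0.65], [0, 0, -14, 0, 0, 0, 0.65], [0, 0, -14, 0, 0, 0, 0.65], [0, 0, -14, 0, 0, 0, 0.65]]

```text
clock: 24.35
tool_pos: [0.4749, -0.3454, 0.2334]
orientation: [179.9, 0.0, -84.7]
force: [-0.0, 0.8, -0.5]
opening: 0.0569
gripper_force: 0.0
```

```bash
python3 - <<'E'
from h import *; from plant import *
np.set_printoptions(precision=4,suppress=True)
t=snapshot("wrist"); s=snapshot("top"); pickle.dump((s,t),open("g7.pkl","wb")); o=get_obs(); print(o["tool_pos"],o["force"],o["opening"])
f=t["frame"].astype(int); m=((f[:,:,2]-f[:,:,0]>10)&(f.sum(2)>90)).astype(np.uint8)
n,l,st,c=cv2.connectedComponentsWithStats(m)
for i in np.argsort(-st[1:,4])[:6]+1: print(st[i],c[i])
print("tower tip expected",proj(t,[[.475,-.346,.153]]),"base",proj(t,[[.475,-.346,.012]]),"obelisk tip",proj(t,[[.385,-.355,.148]]),"base",proj(t,[[.385,-.355,.012]]))
for p in ([.5738,.0385,.2],[.5738,.0385,.092]): print(rel(p,-92.4,o))
E
```

```text
[ 0.4751 -0.3455  0.2336] [ 0.3241 -0.0916  0.5503] 0.057192773179798734
[ 385  178   80   71 4006] [424.0614 213.345 ]
[ 295  181   52   75 2975] [320.5721 219.085 ]
[454   0  16   3  26] [462.4231   0.5769]
[ 40 286   3  12  12] [ 40.75 291.5 ]
[ 43 275   3  10  10] [ 44.1 279.5]
[320 127   7   1   7] [323. 127.]
tower tip expected [[320.7229 238.9213]] base [[320.6865 202.7592]] obelisk tip [[443.4987 236.1879]] base [[404.8919 202.2076]]
(array([-37.33, -13.35,   3.37]), array([0.1, 0. , 7.7]))
(array([-37.33, -13.37,  14.17]), array([0.1, 0. , 7.7]))
```

Blobs in the wrist image confirm the tower (320,219) and obelisk (424,213) standing where expected on the tray. On to the slice.

Emit:
play_rows:
  commands:
    - [[-3, -1.1, 0, 0, 0, 1, 0.5], [-6.5, -2.3, 0, 0, 0, 2, 0.5], [-10, -3.6, 0, 0, 0, 3, 0.5], [-13.5, -4.8, 0, 0, 0, 4, 0.5], [-17, -6.1, 0, 0, 0, 5, 0.5], [-20.5, -7.3, 0, 0, 0, 6, 0.5], [-24, -8.6, 0.5, 0, 0, 7, 0.5], [-27.5, -9.8, 1, 0, 0, 7.7, 0.5], [-31, -11.1, 2, 0, 0, 7.7, 0.5], [-34.5, -12.4, 3, 0, 0, 7.7, 0.5], [-37.3, -13.4, 3.4, 0, 0, 7.7, 0.5], [-37.3, -13.4, 3.4, 0, 0, 7.7, 0.5], [-37.3, -13.4, 3.4, 0, 0, 7.7, 0.5], [-37.3, -13.4, 3.4, 0, 0, 7.7, 0.5], [-37.3, -13.4, 3.4, 0, 0, 7.7, 0.5], [-37.3, -13.4, 3.4, 0, 0, 7.7, 0.5], [-37.3, -13.4, 3.4, 0, 0, 7.7, 0.5], [-37.3, -13.4, 3.4, 0, 0, 7.7, 0.5], [-37.3, -13.4, 3.4, 0, 0, 7.7, 0.5], [-37.3, -13.4, 3.4, 0, 0, 7.7, 0.5]]

```text
clock: 26.12
tool_pos: [0.5747, 0.0377, 0.2006]
orientation: [-180.0, 0.0, -92.5]
force: [-0.6, 0.8, 1.2]
opening: 0.0438
gripper_force: 0.0
```

```bash
python3 - <<'E'
from h import *; from plant import *
np.set_printoptions(precision=4,suppress=True)
t=snapshot("wrist"); pickle.dump(t,open("g8.pkl","wb")); o=get_obs(); print(o["tool_pos"],o["orientation"],o["joint_pos"])
print(rel([.5738,.0385,.085],-92.4,o))
# brown foot: mask and footprint
f=cv2.cvtColor(t["frame"],cv2.COLOR_RGB2HSV); m=cv2.inRange(f,(3,110,25),(20,255,160))
n,l,st,c=cv2.connectedComponentsWithStats(m)
for i in np.argsort(-st[1:,4])[:3]+1: print(st[i],c[i])
print(proj(t,[[.5738+dx,.0385+dy,.036] for dx in(-.019,.019) for dy in(-.026,.026)]))
print("rim exp",proj(t,[[.5738-.006,.0385,.131],[.5738+.006,.0385,.131]]))
# rim band profile: grey rows through column(row) near the slice top
g=cv2.cvtColor(t["frame"],cv2.COLOR_RGB2GRAY)
P=proj(t,[[.5738,.0385,.128]])[0].round().astype(int); print(P)
for r in range(P[1]-40,P[1]+1,10): print(r,g[r,P[0]-32:P[0]+33:2].tolist())
E
```

```text
[0.5747 0.0378 0.2006] [-179.9922    0.005   -92.4662] [ 23.217   11.1131 -11.7895  -0.0012 -67.0883 -25.6826]
(array([-0.06,  0.09, 11.56]), array([-0. ,  0. , -0.1]))
[ 173  392  428   22 5994] [403.8128 404.7159]
[ 302  183   42   58 1316] [323.1185 209.6664]
[200 314  21  68 655] [207.3053 347.9206]
[[341.9095 186.9218]
 [343.4019 241.503 ]
 [300.378  188.6672]
 [303.499  243.1112]]
rim exp [[331.2026 244.7683]
 [313.9885 245.4606]]
[323 244]
204 [13, 2, 12, 12, 3, 11, 30, 40, 42, 38, 39, 43, 61, 64, 70, 74, 70, 72, 71, 71, 67, 45, 45, 41, 39, 40, 42, 31, 31, 38, 34, 37, 35]
214 [17, 9, 10, 2, 5, 17, 23, 44, 42, 36, 42, 39, 67, 76, 77, 77, 73, 80, 77, 77, 78, 40, 39, 40, 43, 44, 40, 35, 32, 39, 38, 34, 34]
224 [9, 4, 0, 8, 2, 0, 9, 43, 39, 41, 43, 37, 69, 85, 84, 85, 85, 84, 86, 85, 86, 39, 45, 44, 38, 45, 36, 35, 38, 35, 30, 35, 38]
234 [1, 25, 9, 14, 1, 3, 14, 41, 36, 39, 36, 33, 66, 92, 87, 88, 90, 89, 87, 89, 93, 38, 42, 47, 45, 43, 37, 27, 36, 36, 28, 23, 0]
244 [19, 29, 23, 24, 25, 11, 23, 27, 21, 24, 24, 23, 53, 78, 79, 80, 79, 77, 77, 76, 83, 16, 1, 7, 8, 7, 7, 8, 12, 1, 10, 10, 19]
```

The slice's rim sits at columns 315–332 against an expected 314–331, and its foot matches too. Descending and gripping.

Emit:
play_rows:
  commands:
    - [[0, 0.1, 2.5, 0, 0, 0, 0.5], [0, 0.1, 5, 0, 0, 0, 0.5], [0, 0.1, 7.5, 0, 0, 0, 0.5], [0, 0.1, 9.5, 0, 0, 0, 0.5], [0, 0.1, 11, 0, 0, 0, 0.5], [0, 0.1, 11.5, 0, 0, 0, 0.5], [0, 0.1, 11.5, 0, 0, 0, 0.5], [0, 0.1, 11.5, 0, 0, 0, 0.5], [0, 0.1, 11.5, 0, 0, 0, 0.5], [0, 0.1, 11.5, 0, 0, 0, 0.5], [0, 0.1, 11.5, 0, 0, 0, 0.5], [0, 0.1, 11.5, 0, 0, 0, 0.5], [0, 0.1, 11.5, 0, 0, 0, 0.5], [0, 0.1, 11.5, 0, 0, 0, 0.5], [0, 0.1, 11.5, 0, 0, 0, 0.5], [0, 0.1, 11.5, 0, 0, 0, 0.5]]

```text
clock: 27.5
tool_pos: [0.5737, 0.0381, 0.0855]
orientation: [180.0, -0.0, -92.4]
force: [1.0, -0.3, 0.8]
opening: 0.0438
gripper_force: 0.0
```

Emit:
play_rows:
  commands:
    - [[0, 0, 0, 0, 0, 0, 0], [0, 0, 0, 0, 0, 0, 0], [0, 0, 0, 0, 0, 0, 0], [0, 0, 0, 0, 0, 0, 0], [0, 0, 0, 0, 0, 0, 0], [0, 0, 0, 0, 0, 0, 0], [0, 0, 0, 0, 0, 0, 0], [0, 0, 0, 0, 0, 0, 0]]

```text
clock: 28.17
tool_pos: [0.5736, 0.0381, 0.0854]
orientation: [180.0, -0.0, -92.4]
force: [0.1, -0.1, -0.5]
opening: 0.0117
gripper_force: 30.0
```

```bash
python3 - <<'E'
from h import *; from plant import get_obs
o=get_obs(); print(o["tool_pos"],o["orientation"])
for p,y in (([.5738,.0385,.20],-92.4),([.56,-.338,.20],-178),([.56,-.338,.085],-178)): print(rel(p,y,o))
E
```

```text
[0.57363769 0.03807992 0.08540182] [ 1.79991612e+02 -2.10524212e-03 -9.24461738e+01]
(array([-4.000e-02, -1.000e-02, -1.146e+01]), array([ 0., -0., -0.]))
(array([ 37.63,  -0.24, -11.46]), array([ 0. , -0. , 85.6]))
(array([37.63, -0.24,  0.04]), array([ 0. , -0. , 85.6]))
```

Emit:
play_rows:
  commands:
    - [[0, 0, -1, 0, 0, 0, 0], [0, 0, -3, 0, 0, 0, 0], [0, 0, -5.5, 0, 0, 0, 0], [0, 0, -8, 0, 0, 0, 0], [0, 0, -10.5, 0, 0, 0, 0], [0, 0, -11.5, 0, 0, 0, 0], [1.5, 0, -11.5, 0, 0, 4, 0], [4, 0, -11.5, 0, 0, 9, 0], [7, 0, -11.5, 0, 0, 15, 0], [10, 0, -11.5, 0, 0, 21, 0], [13, 0, -11.5, 0, 0, 28, 0], [16, -0.1, -11.5, 0, 0, 35, 0], [19, -0.1, -11.5, 0, 0, 42, 0], [22, -0.1, -11.5, 0, 0, 49, 0], [25, -0.1, -11.5, 0, 0, 56, 0], [28, -0.2, -11.5, 0, 0, 63, 0], [31, -0.2, -11.5, 0, 0, 70, 0], [34, -0.2, -11.5, 0, 0, 77, 0], [36.5, -0.2, -11.5, 0, 0, 83, 0], [37.6, -0.2, -11.5, 0, 0, 85.6, 0]]

```text
clock: 29.83
tool_pos: [0.5587, -0.3404, 0.1997]
orientation: [180.0, -0.1, -178.5]
force: [-0.8, 1.0, -2.4]
opening: 0.0116
gripper_force: 30.0
```

Emit:
play_rows:
  commands:
    - [[0, 0, 0, 0, 0, 0, 0], [0, 0, 0, 0, 0, 0, 0], [0, 0, 0, 0, 0, 0, 0], [0, 0, 0, 0, 0, 0, 0], [0, 0, 0, 0, 0, 0, 0], [0, 0, 0, 0, 0, 0, 0]]

```text
clock: 30.33
tool_pos: [0.5599, -0.3369, 0.2007]
orientation: [-180.0, 0.0, -178.0]
force: [-0.1, -0.2, -1.7]
opening: 0.0115
gripper_force: 30.0
```

```bash
python3 - <<'E'
from h import *; from plant import get_obs
o=get_obs(); print(o["tool_pos"],o["orientation"],o["force"],o["opening"])
for p,y in (([.56,-.338,.20],-178),([.56,-.338,.085],-178)): print(rel(p,y,o))
E
```

```text
[ 0.55989919 -0.33687116  0.2006957 ] [-1.79998496e+02  1.70173489e-02 -1.77960013e+02] [-0.09913542 -0.23125727 -1.72167743] 0.011500997782597814
(array([-0.01, -0.11,  0.07]), array([-0.,  0.,  0.]))
(array([-0.  , -0.11, 11.57]), array([-0.,  0.,  0.]))
```

Emit:
play_rows:
  commands:
    - [[0, -0.1, 1.5, 0, 0, 0, 0], [0, -0.1, 4, 0, 0, 0, 0], [0, -0.1, 6.5, 0, 0, 0, 0], [0, -0.1, 9, 0, 0, 0, 0], [0, -0.1, 10.5, 0, 0, 0, 0], [0, -0.1, 11.5, 0, 0, 0, 0], [0, -0.1, 11.7, 0, 0, 0, 0], [0, -0.1, 11.9, 0, 0, 0, 0], [0, -0.1, 11.9, 0, 0, 0, 0], [0, -0.1, 11.9, 0, 0, 0, 0], [0, -0.1, 11.9, 0, 0, 0, 0], [0, -0.1, 11.9, 0, 0, 0, 0], [0, -0.1, 11.9, 0, 0, 0, 0], [0, -0.1, 11.9, 0, 0, 0, 0], [0, -0.1, 11.9, 0, 0, 0, 0], [0, -0.1, 11.9, 0, 0, 0, 0], [0, -0.1, 11.9, 0, 0, 0, 0], [0, -0.1, 11.9, 0, 0, 0, 0], [0, -0.1, 11.9, 0, 0, 0, 0]]

```text
clock: 31.92
tool_pos: [0.5597, -0.3386, 0.0814]
orientation: [180.0, -0.0, -178.0]
force: [0.0, 0.7, -2.2]
opening: 0.0115
gripper_force: 30.0
```

Emit:
play_rows:
  commands:
    - [[0, 0, 0, 0, 0, 0, 0.15], [0, 0, 0, 0, 0, 0, 0.3], [0, 0, 0, 0, 0, 0, 0.45], [0, 0, 0, 0, 0, 0, 0.45], [0, 0, 0, 0, 0, 0, 0.45], [0, 0, -1, 0, 0, 0, 0.45], [0, 0, -3, 0, 0, 0, 0.45], [0, 0, -6, 0, 0, 0, 0.45], [0, 0, -9, 0, 0, 0, 0.45], [0, 0, -12, 0, 0, 0, 0.45], [0, 0, -14, 0, 0, 0, 0.45], [0, 0, -14, 0, 0, 0, 0.45], [0, 0, -14, 0, 0, 0, 0.45], [0, 0, -14, 0, 0, 0, 0.45], [0, 0, -14, 0, 0, 0, 0.45], [0, 0, -14, 0, 0, 0, 0.45]]

```text
clock: 33.25
tool_pos: [0.5592, -0.3384, 0.2203]
orientation: [180.0, -0.1, -178.0]
force: [-0.4, -1.0, 0.4]
opening: 0.0398
gripper_force: 0.0
```

```bash
python3 - <<'E'
from h import *; from plant import *
np.set_printoptions(precision=4,suppress=True)
t=snapshot("wrist"); pickle.dump(t,open("g9.pkl","wb")); o=get_obs(); print(o["tool_pos"],o["orientation"])
f=t["frame"].astype(int); m=((f[:,:,2]-f[:,:,0]>8)&(f.sum(2)>80)).astype(np.uint8)
n,l,st,c=cv2.connectedComponentsWithStats(m)
for i in np.argsort(-st[1:,4])[:6]+1: print(st[i],c[i])
print("tip/base px exp: slice",proj(t,[[.56,-.338,.127],[.56,-.338,.032]]).round(),"tower",proj(t,[[.475,-.346,.153],[.475,-.346,.012]]).round(),"ob",proj(t,[[.385,-.355,.148],[.385,-.355,.012]]).round())
for p in ([.52,-.023,.23],[.5965,-.023,.2],[.5965,-.023,.05]): print(rel(p,-179,o))
E
```

```text
[ 0.5592 -0.3385  0.2204] [ 179.9618   -0.106  -178.047 ]
[ 283   86   66   62 3024] [315.2708 116.6462]
[ 585  223   55   67 2667] [616.0064 254.3318]
[ 277    0   57   44 2145] [307.0867  20.5464]
[ 486  202   43   39 1321] [507.1219 220.6911]
[ 313  185   17   75 1187] [321.0497 222.508 ]
[ 31  15  31  36 972] [45.8467 32.0967]
tip/base px exp: slice [[323. 235.]
 [323. 210.]] tower [[315. 115.]
 [317. 120.]] ob [[305. -45.]
 [311.  19.]]
(array([ 2.85, 31.66, -0.94]), array([ 0. , -0.1,  1. ]))
(array([-4.8 , 31.4 ,  2.05]), array([ 0. , -0.1,  1. ]))
(array([-4.83, 31.39, 17.05]), array([ 0. , -0.1,  1. ]))
```

All three now stand on the tray (slice 321,222; tower 315,117; obelisk 307,20 in the wrist image). Now the beryl.

Emit:
play_rows:
  commands:
    - [[-0.5, 2.5, -1, 0, 0, 0, 0.85], [-1, 5.5, -2, 0, 0, 0, 0.85], [-1.5, 9, -3, 0, 0, 0, 0.85], [-2, 12.5, -3, 0, 0, 0, 0.85], [-2.5, 16, -3, 0, 0, 0, 0.85], [-3, 19.5, -3, 0, 0, 0, 0.85], [-3.5, 23, -3, 0, 0, 0, 0.85], [-4, 26.5, -3, 0, 0, 0, 0.85], [-4.5, 29.5, -3, 0, 0, 1, 0.85], [-4.8, 31.4, -3, 0, 0, 1, 0.85], [-4.8, 31.4, -3, 0, 0, 1, 0.85], [-4.8, 31.4, -3, 0, 0, 1, 0.85], [-4.8, 31.4, -3, 0, 0, 1, 0.85], [-4.8, 31.4, -3, 0, 0, 1, 0.85], [-4.8, 31.4, -3, 0, 0, 1, 0.85], [-4.8, 31.4, -3, 0, 0, 1, 0.85], [-4.8, 31.4, -3, 0, 0, 1, 0.85], [-4.8, 31.4, -3, 0, 0, 1, 0.85]]

```text
clock: 34.8
tool_pos: [0.5969, -0.0237, 0.2515]
orientation: [180.0, 0.0, -179.1]
force: [0.6, -0.1, 0.7]
opening: 0.0743
gripper_force: 0.0
```

```bash
python3 - <<'E'
from h import *; from plant import *
np.set_printoptions(precision=4,suppress=True)
t=snapshot("wrist"); pickle.dump(t,open("g10.pkl","wb")); o=get_obs(); print(o["tool_pos"],o["orientation"])
h=cv2.cvtColor(t["frame"],cv2.COLOR_RGB2HSV); m=cv2.inRange(h,(82,25,40),(98,255,255))
n,l,st,c=cv2.connectedComponentsWithStats(m)
e=proj(t,[[.5965,-.023,.062]])[0]; print("exp",e)
for i in np.argsort(-st[1:,4])[:4]+1: print(st[i],c[i])
i=l[int(e[1]),int(e[0])] or 1+np.argmax(st[1:,4])
cn=max(cv2.findContours((l==i).astype(np.uint8),0,1)[0],key=cv2.contourArea); hu=cv2.convexHull(cn)
ap=cv2.approxPolyDP(hu,3,True).reshape(-1,2); print(ap.tolist()); print(onplane(t,ap,.062))
H=proj(t,[[.5965+.0312*np.cos(a),-.023+.0312*np.sin(a),z] for z in(.062,.016) for a in np.radians(1+60*np.arange(6))]); print(H.round(1).tolist())
E
```

```text
[ 0.5969 -0.0235  0.2515] [ 179.9974    0.0018 -179.0783]
exp [322.9993 207.8134]
[ 295  172   55   65 2482] [322.1454 205.8594]
[285 258  11   1  11] [290. 258.]
[188 183   7   6  11] [190.9091 185.7273]
[340 183   5   3   8] [341.875 184.125]
[[323, 172], [349, 191], [349, 222], [326, 236], [297, 224], [295, 210], [297, 187]]
[[ 0.5613 -0.0236  0.062 ]
 [ 0.5793  0.0022  0.062 ]
 [ 0.6105  0.0034  0.062 ]
 [ 0.6255 -0.0194  0.062 ]
 [ 0.6135 -0.0488  0.062 ]
 [ 0.5992 -0.0508  0.062 ]
 [ 0.5762 -0.0488  0.062 ]]
[[323.0, 238.0], [349.9, 223.1], [350.5, 192.2], [323.0, 176.2], [295.5, 192.2], [296.1, 223.1], [322.8, 226.9], [347.0, 213.4], [347.5, 185.5], [322.9, 171.1], [298.2, 185.5], [298.7, 213.4]]
```

The beryl's contour (295–349, 172–236) matches the predicted hexagon within a pixel or two, so it can be taken as measured.

Emit:
play_rows:
  commands:
    - [[0, 0, 3, 0, 0, 0, 0.85], [0, 0, 6, 0, 0, 0, 0.85], [0, 0, 9, 0, 0, 0, 0.85], [0, 0, 12, 0, 0, 0, 0.85], [0, 0, 15, 0, 0, 0, 0.85], [0, 0, 18, 0, 0, 0, 0.85], [0, 0, 20, 0, 0, 0, 0.85], [0, 0, 21.5, 0, 0, 0, 0.85], [0, 0, 22.4, 0, 0, 0, 0.85], [0, 0, 22.4, 0, 0, 0, 0.85], [0, 0, 22.4, 0, 0, 0, 0.85], [0, 0, 22.4, 0, 0, 0, 0.85], [0, 0, 22.4, 0, 0, 0, 0.85], [0, 0, 22.4, 0, 0, 0, 0.85], [0, 0, 22.4, 0, 0, 0, 0.85], [0, 0, 22.4, 0, 0, 0, 0.85], [0, 0, 22.4, 0, 0, 0, 0.85], [0, 0, 22.4, 0, 0, 0, 0.85], [0, 0, 22.4, 0, 0, 0, 0.85]]

```text
clock: 36.43
tool_pos: [0.5969, -0.0232, 0.0275]
orientation: [180.0, 0.0, -179.0]
force: [-0.1, -0.1, -0.2]
opening: 0.0747
gripper_force: 0.0
```

Emit:
play_rows:
  commands:
    - [[0, 0, 0, 0, 0, 0, 0], [0, 0, 0, 0, 0, 0, 0], [0, 0, 0, 0, 0, 0, 0], [0, 0, 0, 0, 0, 0, 0], [0, 0, 0, 0, 0, 0, 0], [0, 0, 0, 0, 0, 0, 0], [0, 0, 0, 0, 0, 0, 0], [0, 0, 0, 0, 0, 0, 0]]

```text
clock: 37.1
tool_pos: [0.597, -0.0231, 0.0274]
orientation: [180.0, 0.0, -179.0]
force: [0.1, 0.7, -0.8]
opening: 0.0524
gripper_force: 30.0
```

```bash
python3 - <<'E'
from h import *; from plant import get_obs
np.set_printoptions(precision=4,suppress=True)
o=get_obs(); print(o["tool_pos"],o["orientation"])
s=pickle.load(open("top0.pkl","rb"))
# scale pan: bright grey low-saturation region near (150,270)
f=s["frame"]; g=cv2.cvtColor(f,cv2.COLOR_RGB2GRAY); print(g[270,100:195:3].tolist()); print(g[230:345:3,150].tolist())
h=cv2.cvtColor(f,cv2.COLOR_RGB2HSV)[270,100:195:6].tolist(); print(h)
E
```

```text
[ 0.597  -0.0231  0.0274] [ 179.9983    0.0009 -179.0439]
[178, 173, 174, 176, 140, 138, 147, 146, 147, 147, 148, 149, 148, 147, 148, 148, 148, 147, 148, 148, 148, 148, 148, 149, 150, 152, 72, 120, 89, 64, 158, 176]
[175, 182, 180, 81, 100, 144, 145, 147, 149, 146, 148, 150, 148, 148, 149, 150, 148, 150, 152, 149, 149, 147, 151, 148, 151, 118, 98, 126, 124, 125, 75, 26, 120, 125, 124, 118, 177, 175, 178]
[[15, 14, 182], [17, 13, 177], [10, 11, 143], [30, 2, 147], [30, 2, 147], [60, 2, 148], [30, 2, 148], [30, 2, 148], [60, 2, 148], [45, 3, 149], [60, 3, 149], [60, 2, 148], [60, 2, 150], [130, 10, 74], [126, 14, 93], [20, 14, 161]]
```

```bash
python3 - <<'E'
from h import *; from plant import get_obs
np.set_printoptions(precision=4,suppress=True)
for n,seed in(("top",(150,270)),("scene",(438,122))):
    s=pickle.load(open(n+"0.pkl","rb")); f=cv2.cvtColor(s["frame"],cv2.COLOR_RGB2HSV)
    v=int(f[seed[1],seed[0],2]); m=((abs(f[:,:,2].astype(int)-v)<10)&(f[:,:,1]<14)).astype(np.uint8)
    m=cv2.morphologyEx(m,cv2.MORPH_OPEN,np.ones((5,5)))
    n2,l,st,c=cv2.connectedComponentsWithStats(m); i=l[seed[1],seed[0]]; print(n,v,st[i])
    hu=cv2.convexHull(max(cv2.findContours((l==i).astype(np.uint8),0,1)[0],key=cv2.contourArea))
    w=onplane(s,hu.reshape(-1,2),.044)[:,:2]; r=cv2.minAreaRect((w*1000).astype(np.float32)); print(r, cv2.boxPoints(r).tolist())
o=get_obs()
E
```

```text
top 149 [ 111  241   68   66 3721]
((497.1863098144531, 359.42376708984375), (126.18963623046875, 127.63514709472656), 89.05712127685547) [[432.339111328125, 297.3876647949219], [559.9569702148438, 295.2873229980469], [562.0335083007812, 421.4598693847656], [434.4156494140625, 423.5602111816406]]
scene 157 [ 399   94   79   56 2544]
((496.8644714355469, 359.1169738769531), (123.33477020263672, 122.76398468017578), 88.90632629394531) [[434.31658935546875, 298.6324157714844], [557.0582275390625, 296.2892150878906], [559.412353515625, 419.6015319824219], [436.67071533203125, 421.9447326660156]]
```

Both fixed cameras put the pan's middle at (.497,.359). Carrying the beryl over.

```bash
python3 - <<'E'
from h import *; from plant import get_obs
o=get_obs()
for p in ([.5965,-.023,.16],[.497,.359,.16],[.497,.359,.0554]): print(rel(p,-179,o))
E
```

```text
(array([  0.05,   0.02, -13.26]), array([ 0.,  0., -0.]))
(array([  9.36,  38.38, -13.26]), array([ 0.,  0., -0.]))
(array([ 9.36, 38.38, -2.8 ]), array([ 0.,  0., -0.]))
```

Emit:
play_rows:
  commands:
    - [[0, 0, -1, 0, 0, 0, 0], [0, 0, -3, 0, 0, 0, 0], [0, 0, -6, 0, 0, 0, 0], [0, 0, -9, 0, 0, 0, 0], [0, 0, -12, 0, 0, 0, 0], [0.3, 1, -13.3, 0, 0, 0, 0], [0.9, 3.5, -13.3, 0, 0, 0, 0], [1.6, 6.5, -13.3, 0, 0, 0, 0], [2.4, 9.7, -13.3, 0, 0, 0, 0], [3.2, 13, -13.3, 0, 0, 0, 0], [4, 16.3, -13.3, 0, 0, 0, 0], [4.8, 19.6, -13.3, 0, 0, 0, 0], [5.6, 22.9, -13.3, 0, 0, 0, 0], [6.4, 26.2, -13.3, 0, 0, 0, 0], [7.2, 29.5, -13.3, 0, 0, 0, 0], [8, 32.8, -13.3, 0, 0, 0, 0], [8.7, 35.5, -13.3, 0, 0, 0, 0], [9.2, 37.5, -13.3, 0, 0, 0, 0], [9.4, 38.4, -13.3, 0, 0, 0, 0], [9.4, 38.4, -13.3, 0, 0, 0, 0]]

```text
clock: 38.77
tool_pos: [0.4958, 0.3608, 0.1604]
orientation: [-180.0, -0.0, -178.9]
force: [-0.2, -0.8, -3.1]
opening: 0.053
gripper_force: 30.0
```

Emit:
play_rows:
  commands:
    - [[0, 0, 2, 0, 0, 0, 0], [0, 0, 4.5, 0, 0, 0, 0], [0, 0, 7, 0, 0, 0, 0], [0, 0, 8.5, 0, 0, 0, 0], [0, 0, 9.5, 0, 0, 0, 0], [0, 0, 10, 0, 0, 0, 0], [0, 0, 10, 0, 0, 0, 0], [0, 0, 10, 0, 0, 0, 0], [0, 0, 10, 0, 0, 0, 0], [0, 0, 10, 0, 0, 0, 0], [0, 0, 10, 0, 0, 0, 0], [0, 0, 10, 0, 0, 0, 0], [0, 0, 10, 0, 0, 0, 0], [0, 0, 10, 0, 0, 0, 0], [0, 0, 10, 0, 0, 0, 0]]

```text
clock: 40.02
tool_pos: [0.4966, 0.3592, 0.0605]
orientation: [180.0, 0.0, -179.0]
force: [-0.3, -1.0, -2.4]
opening: 0.053
gripper_force: 30.0
```

```bash
python3 - <<'E'
from h import *; from plant import get_obs
o=get_obs(); print(o["joint_pos"])
print(rel([.497,.359,.0554],-179,o))
E
```

```text
[ 5.41193447e+01  2.14823015e+01 -1.72275224e+01  5.39776729e-04
 -5.12871412e+01 -1.43161487e+02]
(array([-0.04, -0.02,  0.51]), array([ 0.,  0., -0.]))
```

Emit:
play_rows:
  commands:
    - [[0, 0, 0.2, 0, 0, 0, 0], [0, 0, 0.4, 0, 0, 0, 0], [0, 0, 0.5, 0, 0, 0, 0], [0, 0, 0.5, 0, 0, 0, 0], [0, 0, 0.5, 0, 0, 0, 0], [0, 0, 0.5, 0, 0, 0, 0], [0, 0, 0.5, 0, 0, 0, 0], [0, 0, 0.5, 0, 0, 0, 0], [0, 0, 0.5, 0, 0, 0, 0], [0, 0, 0.5, 0, 0, 0, 0]]

```text
clock: 40.85
tool_pos: [0.4966, 0.3592, 0.0554]
orientation: [-180.0, -0.0, -179.0]
force: [-0.6, -0.9, -1.3]
opening: 0.0528
gripper_force: 30.0
```

Emit:
play_rows:
  commands:
    - [[0, 0, 0.05, 0, 0, 0, 0.6], [0, 0, 0.05, 0, 0, 0, 0.7], [0, 0, 0.05, 0, 0, 0, 0.85], [0, 0, 0.05, 0, 0, 0, 0.85], [0, 0, 0.05, 0, 0, 0, 0.85], [0, 0, -1, 0, 0, 0, 0.85], [0, 0, -3, 0, 0, 0, 0.85], [0, 0, -6, 0, 0, 0, 0.85], [0, 0, -9, 0, 0, 0, 0.85], [0, 0, -12, 0, 0, 0, 0.85], [0, 0, -15, 0, 0, 0, 0.85], [0, 0, -17, 0, 0, 0, 0.85], [0, 0, -17, 0, 0, 0, 0.85], [0, 0, -17, 0, 0, 0, 0.85], [0, 0, -17, 0, 0, 0, 0.85], [0, 0, -17, 0, 0, 0, 0.85], [0, 0, -17, 0, 0, 0, 0.85]]

```text
clock: 42.27
tool_pos: [0.4962, 0.3587, 0.2244]
orientation: [-179.9, -0.1, -179.0]
force: [0.8, 0.1, -0.3]
opening: 0.0744
gripper_force: 0.0
```

```bash
python3 - <<'E'
from h import *; from plant import *
np.set_printoptions(precision=4,suppress=True)
t=snapshot("wrist"); pickle.dump(t,open("g11.pkl","wb")); o=get_obs(); print(o["tool_pos"],o["orientation"],o["force"])
h=cv2.cvtColor(t["frame"],cv2.COLOR_RGB2HSV); m=cv2.inRange(h,(82,25,40),(98,255,255))
n,l,st,c=cv2.connectedComponentsWithStats(m)
for i in np.argsort(-st[1:,4])[:2]+1: print(st[i],c[i])
print("exp top",proj(t,[[.497,.359,.09]]),"corners",proj(t,[[.497+.0312*np.cos(a),.359+.0312*np.sin(a),z] for z in(.09,.044) for a in np.radians(1+60*np.arange(6))]).round().tolist())
print("pan exp",proj(t,[[.497+a,.359+b,.044] for a in(-.065,.065) for b in(-.065,.065)]).round().tolist())
for p,y in (([.56,-.338,.22],-178),): print(rel(p,y,o))
E
```

```text
[0.4963 0.3588 0.2245] [-179.9211   -0.0657 -179.0463] [ 0.1978  0.0487 -0.1104]
[ 291  179   63   76 2850] [320.6972 217.4758]
[ 26 355   2   4   4] [ 26.75 356.5 ]
exp top [[322.9428 222.1685]] corners [[323.0, 257.0], [354.0, 240.0], [355.0, 204.0], [323.0, 186.0], [291.0, 204.0], [292.0, 240.0], [323.0, 242.0], [350.0, 227.0], [351.0, 195.0], [323.0, 179.0], [295.0, 195.0], [295.0, 227.0]]
pan exp [[254.0, 141.0], [394.0, 144.0], [258.0, 273.0], [385.0, 275.0]]
(array([ -5.21, -69.78,   0.54]), array([-0.1, -0.1, -1. ]))
```

The beryl stands on the pan (contour 291–354, 179–255, as predicted). Returning for the slice.

Emit:
play_rows:
  commands:
    - [[-0.2, -3, -0.5, 0, 0, 0, 0.45], [-0.5, -7, -0.5, 0, 0, 0, 0.45], [-0.8, -11, -0.5, 0, 0, 0, 0.45], [-1.1, -15, -0.5, 0, 0, 0, 0.45], [-1.4, -19, -0.5, 0, 0, 0, 0.45], [-1.7, -23, -0.5, 0, 0, 0, 0.45], [-2, -27, -0.5, 0, 0, 0, 0.45], [-2.3, -31, -0.5, 0, 0, 0, 0.45], [-2.6, -35, -0.5, 0, 0, 0, 0.45], [-2.9, -39, -0.5, 0, 0, 0, 0.45], [-3.2, -43, -0.5, 0, 0, 0, 0.45], [-3.5, -47, -0.5, 0, 0, 0, 0.45], [-3.8, -51, -0.5, 0, 0, 0, 0.45], [-4.1, -55, -0.5, 0, 0, 0, 0.45], [-4.4, -59, -0.5, 0, 0, 0, 0.45], [-4.7, -63, -0.5, 0, 0, -1, 0.45], [-5, -66.5, -0.5, 0, 0, -1, 0.45], [-5.2, -69, -0.5, 0, 0, -1, 0.45], [-5.2, -69.8, 0.5, 0, 0, -1, 0.45], [-5.2, -69.8, 0.5, 0, 0, -1, 0.45]]

```text
clock: 43.98
tool_pos: [0.5589, -0.3393, 0.217]
orientation: [179.9, -0.2, -178.2]
force: [-0.1, -0.2, -1.1]
opening: 0.0392
gripper_force: 0.0
```

Emit:
play_rows:
  commands:
    - [[0, 0, 0, 0, 0, 0, 0.45], [0, 0, 0, 0, 0, 0, 0.45], [0, 0, 0, 0, 0, 0, 0.45], [0, 0, 0, 0, 0, 0, 0.45], [0, 0, 0, 0, 0, 0, 0.45], [0, 0, 0, 0, 0, 0, 0.45], [0, 0, 0, 0, 0, 0, 0.45], [0, 0, 0, 0, 0, 0, 0.45]]

```text
clock: 44.65
tool_pos: [0.5603, -0.3376, 0.2207]
orientation: [-180.0, 0.0, -178.0]
force: [-0.4, 0.7, -0.7]
opening: 0.0397
gripper_force: 0.0
```

```bash
python3 - <<'E'
from h import *; from plant import *
np.set_printoptions(precision=4,suppress=True)
t=snapshot("wrist"); o=get_obs(); print(o["tool_pos"],o["orientation"])
print(rel([.5597,-.3386,.0814],-178,o))
f=t["frame"].astype(int); m=((f[:,:,2]-f[:,:,0]>8)&(f.sum(2)>80)).astype(np.uint8)
n,l,st,c=cv2.connectedComponentsWithStats(m)
for i in np.argsort(-st[1:,4])[:5]+1: print(st[i],c[i])
print("exp slice",proj(t,[[.56,-.338,.127],[.56,-.338,.032]]).round().tolist())
p=pickle.load(open("g11.pkl","rb")); g=cv2.cvtColor(p["frame"],cv2.COLOR_RGB2GRAY); print("pan row170",g[170,240:420:4].tolist()); print("pan col 275",g[120:300:4,275].tolist())
E
```

```text
[ 0.5603 -0.3377  0.2206] [-179.9982    0.0113 -178.0312]
(array([ 0.06, -0.09, 13.92]), array([-0.,  0., -0.]))
[ 282   84   66   62 3025] [314.3828 114.5888]
[ 276    0   58   42 2066] [306.8282  19.6713]
[ 485  200   44   39 1323] [506.6243 219.2434]
[ 312  182   17   76 1192] [320.2919 220.2727]
[ 30  13  31  36 973] [45.036 30.258]
exp slice [[322.0, 233.0], [322.0, 208.0]]
pan row170 [111, 108, 64, 65, 92, 88, 89, 92, 88, 87, 84, 86, 89, 90, 86, 90, 87, 88, 89, 83, 87, 85, 87, 84, 84, 83, 84, 78, 83, 82, 85, 87, 82, 87, 85, 85, 84, 85, 61, 66, 47, 107, 106, 105, 113]
pan col 275 [69, 72, 69, 41, 66, 73, 88, 87, 85, 89, 93, 87, 86, 84, 89, 85, 88, 85, 88, 68, 165, 174, 173, 173, 168, 169, 164, 173, 163, 168, 166, 167, 168, 79, 83, 162, 88, 86, 55, 112, 112, 109, 111, 108, 110]
```

Emit:
play_rows:
  commands:
    - [[0, -0.1, 3, 0, 0, 0, 0.45], [0, -0.1, 6, 0, 0, 0, 0.45], [0, -0.1, 9, 0, 0, 0, 0.45], [0, -0.1, 11.5, 0, 0, 0, 0.45], [0, -0.1, 13, 0, 0, 0, 0.45], [0, -0.1, 13.9, 0, 0, 0, 0.45], [0, -0.1, 13.9, 0, 0, 0, 0.45], [0, -0.1, 13.9, 0, 0, 0, 0.45], [0, -0.1, 13.9, 0, 0, 0, 0.45], [0, -0.1, 13.9, 0, 0, 0, 0.45], [0, -0.1, 13.9, 0, 0, 0, 0.45], [0, -0.1, 13.9, 0, 0, 0, 0.45], [0, -0.1, 13.9, 0, 0, 0, 0.45], [0, -0.1, 13.9, 0, 0, 0, 0.45], [0, -0.1, 13.9, 0, 0, 0, 0.45]]

```text
clock: 45.95
tool_pos: [0.5603, -0.3389, 0.0816]
orientation: [-180.0, 0.0, -178.0]
force: [-0.8, 0.2, -0.2]
opening: 0.0393
gripper_force: 0.0
```

Emit:
play_rows:
  commands:
    - [[0, 0, 0, 0, 0, 0, 0], [0, 0, 0, 0, 0, 0, 0], [0, 0, 0, 0, 0, 0, 0], [0, 0, 0, 0, 0, 0, 0], [0, 0, 0, 0, 0, 0, 0], [0, 0, 0, 0, 0, 0, 0], [0, 0, 0, 0, 0, 0, 0]]

```text
clock: 46.53
tool_pos: [0.5602, -0.3388, 0.0814]
orientation: [180.0, -0.0, -178.0]
force: [0.8, -0.3, -0.6]
opening: 0.0118
gripper_force: 30.0
```

```bash
python3 - <<'E'
from h import *; from plant import get_obs
o=get_obs(); print(o["tool_pos"],o["orientation"])
for p,y in (([.56,-.338,.20],-178),([.5738,.0383,.20],-92.4),([.5738,.0383,.0885],-92.4)): print(rel(p,y,o))
E
```

```text
[ 0.56020701 -0.33883041  0.0813764 ] [ 1.79997020e+02 -6.89649483e-03 -1.78047059e+02]
(array([  0.02,   0.08, -11.86]), array([ 0., -0., -0.]))
(array([ -2.64,  37.65, -11.86]), array([  0. ,  -0. , -85.6]))
(array([-2.64, 37.64, -0.71]), array([  0. ,  -0. , -85.6]))
```

Emit:
play_rows:
  commands:
    - [[0, 0, -1, 0, 0, 0, 0], [0, 0, -3, 0, 0, 0, 0], [0, 0, -5.5, 0, 0, 0, 0], [0, 0, -8, 0, 0, 0, 0], [0, 0, -10.5, 0, 0, 0, 0], [0, 0, -11.9, 0, 0, 0, 0], [-0.1, 1.5, -11.9, 0, 0, -4, 0], [-0.3, 4, -11.9, 0, 0, -9, 0], [-0.5, 7, -11.9, 0, 0, -15, 0], [-0.7, 10, -11.9, 0, 0, -21, 0], [-0.9, 13, -11.9, 0, 0, -28, 0], [-1.1, 16, -11.9, 0, 0, -35, 0], [-1.3, 19, -11.9, 0, 0, -42, 0], [-1.5, 22, -11.9, 0, 0, -49, 0], [-1.7, 25, -11.9, 0, 0, -56, 0], [-1.9, 28, -11.9, 0, 0, -63, 0], [-2.1, 31, -11.9, 0, 0, -70, 0], [-2.3, 34, -11.9, 0, 0, -77, 0], [-2.5, 36.5, -11.9, 0, 0, -83, 0], [-2.6, 37.7, -11.9, 0, 0, -85.6, 0]]

```text
clock: 48.2
tool_pos: [0.5733, 0.0415, 0.2011]
orientation: [-180.0, 0.0, -92.0]
force: [0.1, 0.2, -2.1]
opening: 0.0115
gripper_force: 30.0
```

Emit:
play_rows:
  commands:
    - [[0, 0, 0, 0, 0, 0, 0], [0, 0, 0, 0, 0, 0, 0], [0, 0, 0, 0, 0, 0, 0], [0, 0, 0, 0, 0, 0, 0], [0, 0, 3, 0, 0, 0, 0], [0, 0, 6, 0, 0, 0, 0], [0, 0, 8.5, 0, 0, 0, 0], [0, 0, 10, 0, 0, 0, 0], [0, 0, 10.7, 0, 0, 0, 0], [0, 0, 11, 0, 0, 0, 0], [0, 0, 11, 0, 0, 0, 0], [0, 0, 11, 0, 0, 0, 0], [0, 0, 11, 0, 0, 0, 0], [0, 0, 11, 0, 0, 0, 0], [0, 0, 11, 0, 0, 0, 0], [0, 0, 11, 0, 0, 0, 0], [0, 0, 11, 0, 0, 0, 0], [0, 0, 11, 0, 0, 0, 0], [0, 0, 11, 0, 0, 0, 0], [0, 0, 11, 0, 0, 0, 0]]

```text
clock: 49.87
tool_pos: [0.5734, 0.0388, 0.0905]
orientation: [180.0, -0.0, -92.4]
force: [-1.2, -0.3, -2.2]
opening: 0.0118
gripper_force: 30.0
```

```bash
python3 - <<'E'
from h import *; from plant import get_obs
o=get_obs(); print(o["tool_pos"],o["orientation"],o["opening"])
print(rel([.5736,.0386,.0854],-92.45,o))
E
```

```text
[0.57338317 0.03884952 0.09045824] [ 1.79998919e+02 -8.87904951e-04 -9.24429766e+01] 0.011824646048527085
(array([ 0.02, -0.02,  0.51]), array([ 0., -0.,  0.]))
```

Within 0.3 mm. Setting the slice down and releasing, then going for the tower.

Emit:
play_rows:
  commands:
    - [[0, 0, 0.2, 0, 0, 0, 0], [0, 0, 0.4, 0, 0, 0, 0], [0, 0, 0.5, 0, 0, 0, 0], [0, 0, 0.5, 0, 0, 0, 0], [0, 0, 0.5, 0, 0, 0, 0], [0, 0, 0.5, 0, 0, 0, 0], [0, 0, 0.5, 0, 0, 0, 0], [0, 0, 0.5, 0, 0, 0, 0], [0, 0, 0.5, 0, 0, 0, 0], [0, 0, 0.5, 0, 0, 0, 0]]

```text
clock: 50.7
tool_pos: [0.5733, 0.0388, 0.0854]
orientation: [180.0, -0.0, -92.4]
force: [0.8, 0.3, -2.4]
opening: 0.0117
gripper_force: 30.0
```

Emit:
play_rows:
  commands:
    - [[0, 0, 0, 0, 0, 0, 0.15], [0, 0, 0, 0, 0, 0, 0.3], [0, 0, 0, 0, 0, 0, 0.45], [0, 0, 0, 0, 0, 0, 0.45], [0, 0, 0, 0, 0, 0, 0.45], [0, 0, -1, 0, 0, 0, 0.45], [0, 0, -3, 0, 0, 0, 0.45], [0, 0, -6, 0, 0, 0, 0.45], [0, 0, -9, 0, 0, 0, 0.45], [0, 0, -12, 0, 0, 0, 0.45], [0, 0, -15, 0, 0, 0, 0.45], [0, 0, -15, 0, 0, 0, 0.45], [0, 0, -15, 0, 0, 0, 0.45], [0, 0, -15, 0, 0, 0, 0.45], [0, 0, -15, 0, 0, 0, 0.45]]

```text
clock: 51.95
tool_pos: [0.5727, 0.0387, 0.2347]
orientation: [179.9, -0.0, -92.5]
force: [-0.2, 0.4, -0.2]
opening: 0.0398
gripper_force: 0.0
```

```bash
python3 - <<'E'
from h import *; from plant import *
np.set_printoptions(precision=4,suppress=True)
t=snapshot("wrist"); pickle.dump(t,open("g12.pkl","wb")); o=get_obs(); print(o["tool_pos"],o["orientation"])
f=cv2.cvtColor(t["frame"],cv2.COLOR_RGB2HSV); m=cv2.inRange(f,(3,110,25),(20,255,160))
n,l,st,c=cv2.connectedComponentsWithStats(m)
for i in np.argsort(-st[1:,4])[:3]+1: print(st[i],c[i])
print("foot exp",proj(t,[[.5738+dx,.0385+dy,.036] for dx in(-.019,.019) for dy in(-.026,.026)]).round(1).tolist())
print("rim exp",proj(t,[[.5738-.006,.0385,.131],[.5738+.006,.0385,.131]]).round(1).tolist())
g=cv2.cvtColor(t["frame"],cv2.COLOR_RGB2GRAY); print([(r,np.where((g[r,300:350]>48))[0][[0,-1]]+300) for r in(205,215,225,235)])
print(rel([.475,-.346,.22],-84.7,o))
E
```

```text
[0.5727 0.0386 0.2344] [179.893   -0.0377 -92.4488]
[ 163  392  427   22 6030] [393.0317 404.7423]
[ 302  178   38   53 1124] [321.0258 203.0996]
[414 314  20  68 616] [425.2646 347.7662]
foot exp [[337.8, 181.2], [339.3, 231.5], [299.7, 182.8], [302.6, 233.0]]
rim exp [[327.3, 231.2], [311.9, 231.8]]
[(205, array([313, 339])), (215, array([313, 339])), (225, array([313, 339])), (235, array([313, 328]))]
(array([38.84,  8.11,  1.49]), array([ 0.1, -0. , -7.7]))
```

The slice is back: rim at 313–328 against the predicted 312–327. Next the tower.

Emit:
play_rows:
  commands:
    - [[2.5, 0.5, 0, 0, 0, -1, 0.65], [6, 1.3, 0, 0, 0, -2, 0.65], [9.5, 2, 0, 0, 0, -3, 0.65], [13, 2.7, 0, 0, 0, -4, 0.65], [16.5, 3.4, 0, 0, 0, -5, 0.65], [20, 4.2, 0, 0, 0, -6, 0.65], [23.5, 4.9, 0, 0, 0, -7, 0.65], [27, 5.6, 0, 0, 0, -7.7, 0.65], [30.5, 6.4, 0, 0, 0, -7.7, 0.65], [34, 7.1, 0.5, 0, 0, -7.7, 0.65], [37, 7.7, 1, 0, 0, -7.7, 0.65], [38.8, 8.1, 1.5, 0, 0, -7.7, 0.65], [38.8, 8.1, 1.5, 0, 0, -7.7, 0.65], [38.8, 8.1, 1.5, 0, 0, -7.7, 0.65], [38.8, 8.1, 1.5, 0, 0, -7.7, 0.65], [38.8, 8.1, 1.5, 0, 0, -7.7, 0.65], [38.8, 8.1, 1.5, 0, 0, -7.7, 0.65], [38.8, 8.1, 1.5, 0, 0, -7.7, 0.65], [38.8, 8.1, 1.5, 0, 0, -7.7, 0.65], [38.8, 8.1, 1.5, 0, 0, -7.7, 0.65]]

```text
clock: 53.67
tool_pos: [0.4761, -0.345, 0.2207]
orientation: [-180.0, -0.0, -84.7]
force: [-0.6, -0.2, -0.7]
opening: 0.0567
gripper_force: 0.0
```

```bash
python3 - <<'E'
from h import *; from plant import *
np.set_printoptions(precision=4,suppress=True)
t=snapshot("wrist"); o=get_obs(); print(o["tool_pos"],o["orientation"])
f=t["frame"].astype(int); m=((f[:,:,2]-f[:,:,0]>10)&(f.sum(2)>90)).astype(np.uint8)
n,l,st,c=cv2.connectedComponentsWithStats(m)
for i in np.argsort(-st[1:,4])[:3]+1: print(st[i],c[i])
Y=np.radians(5.3+180-180); hx=lambda z:[[.4755+.0231*np.cos(a),-.3457+.0231*np.sin(a),z] for a in np.radians(35.3+60*np.arange(6))]
print("exp",proj(t,hx(.124)).round(1).tolist(),proj(t,hx(.012)).round(1).tolist())
print(rel([.4755,-.3457,.0945],-84.7,o))
E
```

```text
[ 0.4761 -0.3451  0.2206] [-179.9826   -0.0065  -84.7152]
[ 389  179   84   75 4394] [430.0221 216.5323]
[ 296  183   54   78 3231] [322.4745 222.3872]
[439 126  10   1  10] [443.5 126. ]
exp [[296.0, 247.5], [322.0, 261.7], [347.9, 247.6], [348.5, 218.3], [322.1, 203.2], [295.5, 218.3]] [[302.8, 216.0], [321.8, 226.7], [340.9, 216.0], [341.2, 194.2], [321.9, 182.9], [302.5, 194.1]]
(array([ 0.06,  0.07, 12.61]), array([-0., -0., -0.]))
```

Emit:
play_rows:
  commands:
    - [[0.1, 0.1, 3, 0, 0, 0, 0.65], [0.1, 0.1, 6, 0, 0, 0, 0.65], [0.1, 0.1, 9, 0, 0, 0, 0.65], [0.1, 0.1, 11, 0, 0, 0, 0.65], [0.1, 0.1, 12.2, 0, 0, 0, 0.65], [0.1, 0.1, 12.5, 0, 0, 0, 0.65], [0.1, 0.1, 12.6, 0, 0, 0, 0.65], [0.1, 0.1, 12.6, 0, 0, 0, 0.65], [0.1, 0.1, 12.6, 0, 0, 0, 0.65], [0.1, 0.1, 12.6, 0, 0, 0, 0.65], [0.1, 0.1, 12.6, 0, 0, 0, 0.65], [0.1, 0.1, 12.6, 0, 0, 0, 0.65], [0.1, 0.1, 12.6, 0, 0, 0, 0.65], [0.1, 0.1, 12.6, 0, 0, 0, 0.65], [0.1, 0.1, 12.6, 0, 0, 0, 0.65], [0.1, 0.1, 12.6, 0, 0, 0, 0.65], [0.1, 0.1, 12.6, 0, 0, 0, 0.65]]

```text
clock: 55.13
tool_pos: [0.4749, -0.3465, 0.0944]
orientation: [180.0, 0.0, -84.7]
force: [0.2, 0.1, -0.9]
opening: 0.0569
gripper_force: 0.0
```

Emit:
play_rows:
  commands:
    - [[0, 0, 0, 0, 0, 0, 0.2], [0, 0, 0, 0, 0, 0, 0], [0, 0, 0, 0, 0, 0, 0], [0, 0, 0, 0, 0, 0, 0], [0, 0, 0, 0, 0, 0, 0], [0, 0, 0, 0, 0, 0, 0], [0, 0, 0, 0, 0, 0, 0], [0, 0, 0, 0, 0, 0, 0]]

```text
clock: 55.8
tool_pos: [0.4751, -0.3464, 0.0944]
orientation: [-180.0, -0.0, -84.7]
force: [1.1, 0.7, -0.4]
opening: 0.0177
gripper_force: 30.0
```

```bash
python3 - <<'E'
from h import *; from plant import *
np.set_printoptions(precision=4,suppress=True)
t=snapshot("wrist"); o=get_obs(); print(o["tool_pos"],o["orientation"],o["force"],o["opening"])
f=t["frame"].astype(int); m=(f[:,:,2]-f[:,:,0]>12)&(f.sum(2)>110)
for r in(212,218,224,232,245):
    c=np.where(m[r,250:400])[0]+250; print(r,(c.min(),c.max()) if len(c) else None,end=" ")
for p in ([.4755,-.3457,.2],[.58,-.083,.2],[.58,-.083,.102]): print(rel(p,-84.7,o))
E
```

```text
[ 0.4751 -0.3464  0.0945] [-179.9881   -0.0022  -84.7441] [ 0.2909 -0.1683 -1.0912] 0.01792262995147199
212 (np.int64(315), np.int64(327)) 218 (np.int64(304), np.int64(338)) 224 (np.int64(294), np.int64(349)) 232 (np.int64(292), np.int64(351)) 245 (np.int64(288), np.int64(355)) (array([ -0.07,  -0.05, -10.55]), array([-0., -0., -0.]))
(array([-25.27, -12.86, -10.55]), array([-0., -0., -0.]))
(array([-25.27, -12.86,  -0.75]), array([-0., -0., -0.]))
```

Emit:
play_rows:
  commands:
    - [[0, 0, -1, 0, 0, 0, 0], [0, 0, -2.5, 0, 0, 0, 0], [0, 0, -4.5, 0, 0, 0, 0], [0, 0, -6.5, 0, 0, 0, 0], [0, 0, -8.5, 0, 0, 0, 0], [0, 0, -10.5, 0, 0, 0, 0], [-1, -0.5, -10.5, 0, 0, 0, 0], [-3, -1.5, -10.5, 0, 0, 0, 0], [-5.5, -2.8, -10.5, 0, 0, 0, 0], [-8, -4.1, -10.5, 0, 0, 0, 0], [-10.5, -5.3, -10.5, 0, 0, 0, 0], [-13, -6.6, -10.5, 0, 0, 0, 0], [-15.5, -7.9, -10.5, 0, 0, 0, 0], [-18, -9.2, -10.5, 0, 0, 0, 0], [-20.5, -10.4, -10.5, 0, 0, 0, 0], [-22.5, -11.5, -10.5, 0, 0, 0, 0], [-24.2, -12.3, -10.5, 0, 0, 0, 0], [-25.2, -12.9, -10.5, 0, 0, 0, 0], [-25.2, -12.9, -10.5, 0, 0, 0, 0], [-25.2, -12.9, -10.5, 0, 0, 0, 0]]

```text
clock: 57.52
tool_pos: [0.5798, -0.0831, 0.1987]
orientation: [179.9, 0.0, -84.7]
force: [-0.5, 0.3, -4.2]
opening: 0.018
gripper_force: 30.0
```

Emit:
play_rows:
  commands:
    - [[0, 0, 0, 0, 0, 0, 0], [0, 0, 1, 0, 0, 0, 0], [0, 0, 3, 0, 0, 0, 0], [0, 0, 5, 0, 0, 0, 0], [0, 0, 7, 0, 0, 0, 0], [0, 0, 8.5, 0, 0, 0, 0], [0, 0, 9.3, 0, 0, 0, 0], [0, 0, 9.7, 0, 0, 0, 0], [0, 0, 9.7, 0, 0, 0, 0], [0, 0, 9.7, 0, 0, 0, 0], [0, 0, 9.7, 0, 0, 0, 0], [0, 0, 9.7, 0, 0, 0, 0], [0, 0, 9.7, 0, 0, 0, 0], [0, 0, 9.7, 0, 0, 0, 0], [0, 0, 9.7, 0, 0, 0, 0], [0, 0, 9.7, 0, 0, 0, 0], [0, 0, 9.7, 0, 0, 0, 0], [0, 0, 9.7, 0, 0, 0, 0]]

```text
clock: 59.02
tool_pos: [0.5804, -0.0837, 0.1025]
orientation: [180.0, -0.0, -84.7]
force: [0.2, 0.1, -5.4]
opening: 0.0175
gripper_force: 30.0
```

```bash
python3 - <<'E'
from h import *; from plant import get_obs
o=get_obs(); print(o["tool_pos"],o["orientation"],o["force"],o["opening"])
print(rel([.5805,-.0835,.0984],-84.7,o))
E
```

```text
[ 0.58037042 -0.08366178  0.10247264] [ 1.79999954e+02 -3.46988779e-04 -8.47402693e+01] [ 0.23145651  0.05038877 -5.44487667] 0.017477267070873614
(array([-0.01, -0.01,  0.41]), array([ 0., -0., -0.]))
```

Emit:
play_rows:
  commands:
    - [[0, 0, 0.2, 0, 0, 0, 0], [0, 0, 0.4, 0, 0, 0, 0], [0, 0, 0.4, 0, 0, 0, 0], [0, 0, 0.4, 0, 0, 0, 0], [0, 0, 0.4, 0, 0, 0, 0], [0, 0, 0.4, 0, 0, 0, 0], [0, 0, 0.4, 0, 0, 0, 0], [0, 0, 0.4, 0, 0, 0, 0], [0, 0, 0.4, 0, 0, 0, 0], [0, 0, 0.4, 0, 0, 0, 0]]

```text
clock: 59.85
tool_pos: [0.5804, -0.0837, 0.0985]
orientation: [-180.0, 0.0, -84.7]
force: [0.3, -0.0, -3.8]
opening: 0.0177
gripper_force: 30.0
```

Emit:
play_rows:
  commands:
    - [[0, 0, 0.05, 0, 0, 0, 0.25], [0, 0, 0.05, 0, 0, 0, 0.35], [0, 0, 0.05, 0, 0, 0, 0.5], [0, 0, 0.05, 0, 0, 0, 0.65], [0, 0, 0.05, 0, 0, 0, 0.65], [0, 0, 0.05, 0, 0, 0, 0.65], [0, 0, -1, 0, 0, 0, 0.65], [0, 0, -3, 0, 0, 0, 0.65], [0, 0, -6, 0, 0, 0, 0.65], [0, 0, -9, 0, 0, 0, 0.65], [0, 0, -12, 0, 0, 0, 0.65], [0, 0, -13, 0, 0, 0, 0.65], [0, 0, -13, 0, 0, 0, 0.65], [0, 0, -13, 0, 0, 0, 0.65], [0, 0, -13, 0, 0, 0, 0.65], [0, 0, -13, 0, 0, 0, 0.65], [0, 0, -13, 0, 0, 0, 0.65]]

```text
clock: 61.27
tool_pos: [0.5798, -0.0837, 0.2273]
orientation: [179.9, -0.0, -84.7]
force: [0.2, -0.3, 0.6]
opening: 0.0572
gripper_force: 0.0
```

```bash
python3 - <<'E'
from h import *; from plant import *
np.set_printoptions(precision=4,suppress=True)
t=snapshot("wrist"); pickle.dump(t,open("g13.pkl","wb")); o=get_obs(); print(o["tool_pos"],o["orientation"],o["force"])
f=t["frame"].astype(int); m=((f[:,:,2]-f[:,:,0]>10)&(f.sum(2)>90)).astype(np.uint8)
n,l,st,c=cv2.connectedComponentsWithStats(m)
for i in np.argsort(-st[1:,4])[:4]+1: print(st[i],c[i])
hx=lambda z:[[.58+.0231*np.cos(a),-.083+.0231*np.sin(a),z] for a in np.radians(35.3+60*np.arange(6))]
print("exp",proj(t,hx(.128)).round(1).tolist(),proj(t,hx(.016)).round(1).tolist())
print(rel([.385,-.3556,.23],-178,o))
E
```

```text
[ 0.5799 -0.0838  0.2274] [179.8905  -0.0049 -84.7495] [0.0925 0.4496 0.2078]
[ 293  184   54   77 3191] [319.7596 222.7531]
[ 269  365   56   36 1512] [294.0721 382.3816]
[ 327  113   41   43 1336] [346.8174 133.7725]
[ 221  158   37   43 1314] [239.0571 179.1324]
exp [[294.7, 248.3], [320.4, 262.3], [346.1, 248.3], [346.6, 219.3], [320.3, 204.4], [294.1, 219.3]] [[301.5, 216.8], [320.4, 227.4], [339.3, 216.8], [339.6, 195.1], [320.4, 183.9], [301.2, 195.1]]
(array([25.29, 21.9 , -0.21]), array([ 0.1, -0.1, 93.3]))
```

The tower is back (293–346, 184–260 against predicted 294–347, 184–262). Last, the obelisk.

Emit:
play_rows:
  commands:
    - [[1, 1, 0, 0, 0, 5, 0.65], [3, 2.6, 0, 0, 0, 11, 0.65], [5, 4.3, 0, 0, 0, 18, 0.65], [7, 6, 0, 0, 0, 25, 0.65], [9, 7.8, 0, 0, 0, 32, 0.65], [11, 9.5, 0, 0, 0, 39, 0.65], [13, 11.2, 0, 0, 0, 46, 0.65], [15, 13, 0, 0, 0, 53, 0.65], [17, 14.7, 0, 0, 0, 60, 0.65], [19, 16.4, 0, 0, 0, 67, 0.65], [21, 18.2, 0, 0, 0, 74, 0.65], [23, 19.9, 0, 0, 0, 81, 0.65], [24.5, 21.2, 0, 0, 0, 88, 0.65], [25.3, 21.9, 0, 0, 0, 93.3, 0.65], [25.3, 21.9, 0, 0, 0, 93.3, 0.65], [25.3, 21.9, 0, 0, 0, 93.3, 0.65], [25.3, 21.9, 0, 0, 0, 93.3, 0.65], [25.3, 21.9, 0, 0, 0, 93.3, 0.65], [25.3, 21.9, 0, 0, 0, 93.3, 0.65], [25.3, 21.9, 0, 0, 0, 93.3, 0.65]]

```text
clock: 62.98
tool_pos: [0.3859, -0.3552, 0.2284]
orientation: [180.0, -0.0, -177.9]
force: [0.4, 0.8, 0.4]
opening: 0.0565
gripper_force: 0.0
```

```bash
python3 - <<'E'
from h import *; from plant import *
np.set_printoptions(precision=4,suppress=True)
t=snapshot("wrist"); pickle.dump(t,open("g14.pkl","wb")); o=get_obs(); print(o["tool_pos"],o["orientation"])
f=t["frame"].astype(int); m=((f[:,:,2]-f[:,:,0]>10)&(f.sum(2)>80)).astype(np.uint8)
n,l,st,c=cv2.connectedComponentsWithStats(m)
for i in np.argsort(-st[1:,4])[:2]+1: print(st[i],c[i])
q=lambda h,z:[[.385+h*np.sqrt(2)*np.cos(a),-.3556+h*np.sqrt(2)*np.sin(a),z] for a in np.radians(47+90*np.arange(4))]
print("exp shoulder",proj(t,q(.018,.126)).round(1).tolist(),"plinth",proj(t,q(.023,.026)).round(1).tolist())
print(rel([.385,-.3556,.0942],-178,o))
E
```

```text
[ 0.3858 -0.3553  0.2285] [ 180.        0.0027 -177.9608]
[ 296  179   48   71 3310] [319.8749 214.2934]
[  0 154  29  27 695] [ 13.1741 166.9784]
exp shoulder [[344.8, 251.6], [345.7, 206.7], [298.6, 206.6], [299.2, 251.5]] plinth [[344.0, 226.7], [344.8, 182.5], [299.2, 182.4], [299.8, 226.6]]
(array([ 0.08, -0.03, 13.43]), array([0., 0., 0.]))
```

The obelisk stands at x 296–343, rows 179–249, about 1.7 mm nearer the robot and 1.4 mm to −y of the nominal spot. I'll grip it centred on that.

Emit:
play_rows:
  commands:
    - [[0.2, -0.2, 3, 0, 0, 0, 0.65], [0.2, -0.2, 6, 0, 0, 0, 0.65], [0.2, -0.2, 9, 0, 0, 0, 0.65], [0.2, -0.2, 11.5, 0, 0, 0, 0.65], [0.2, -0.2, 12.8, 0, 0, 0, 0.65], [0.2, -0.2, 13.4, 0, 0, 0, 0.65], [0.2, -0.2, 13.4, 0, 0, 0, 0.65], [0.2, -0.2, 13.4, 0, 0, 0, 0.65], [0.2, -0.2, 13.4, 0, 0, 0, 0.65], [0.2, -0.2, 13.4, 0, 0, 0, 0.65], [0.2, -0.2, 13.4, 0, 0, 0, 0.65], [0.2, -0.2, 13.4, 0, 0, 0, 0.65], [0.2, -0.2, 13.4, 0, 0, 0, 0.65], [0.2, -0.2, 13.4, 0, 0, 0, 0.65], [0.2, -0.2, 13.4, 0, 0, 0, 0.65], [0.2, -0.2, 13.4, 0, 0, 0, 0.65], [0.2, -0.2, 13.4, 0, 0, 0, 0.65]]

```text
clock: 64.45
tool_pos: [0.3835, -0.3578, 0.0945]
orientation: [180.0, -0.0, -178.0]
force: [-0.0, -0.3, -0.6]
opening: 0.0573
gripper_force: 0.0
```

Emit:
play_rows:
  commands:
    - [[0, 0, 0, 0, 0, 0, 0], [0, 0, 0, 0, 0, 0, 0], [0, 0, 0, 0, 0, 0, 0], [0, 0, 0, 0, 0, 0, 0], [0, 0, 0, 0, 0, 0, 0], [0, 0, 0, 0, 0, 0, 0], [0, 0, 0, 0, 0, 0, 0], [0, 0, 0, 0, 0, 0, 0]]

```text
clock: 65.12
tool_pos: [0.3835, -0.3577, 0.0944]
orientation: [180.0, -0.0, -178.0]
force: [-0.1, 0.9, 0.0]
opening: 0.0341
gripper_force: 30.0
```

```bash
python3 - <<'E'
from h import *; from plant import *
np.set_printoptions(precision=4,suppress=True)
t=snapshot("wrist"); o=get_obs(); print(o["tool_pos"],o["orientation"],o["force"],o["opening"])
for p in ([.3835,-.357,.22],[.49,-.06,.22],[.5367,-.0263,.22],[.5367,-.0263,.102]): print(rel(p,-178,o))
E
```

```text
[ 0.3835 -0.3577  0.0944] [ 179.9948   -0.0061 -178.0421] [-0.3368 -0.0389 -0.1458] 0.0343519174557638
(array([ -0.  ,   0.07, -12.56]), array([ 0., -0., -0.]))
(array([-11.66,  29.39, -12.56]), array([ 0., -0., -0.]))
(array([-16.44,  32.6 , -12.56]), array([ 0., -0., -0.]))
(array([-16.44,  32.6 ,  -0.76]), array([ 0., -0., -0.]))
```

Emit:
play_rows:
  commands:
    - [[0, 0, -1.5, 0, 0, 0, 0], [0, 0, -4, 0, 0, 0, 0], [0, 0, -7, 0, 0, 0, 0], [0, 0, -10, 0, 0, 0, 0], [0, 0, -12.6, 0, 0, 0, 0], [-0.5, 1.2, -12.6, 0, 0, 0, 0], [-1.5, 3.8, -12.6, 0, 0, 0, 0], [-2.8, 7, -12.6, 0, 0, 0, 0], [-4, 10, -12.6, 0, 0, 0, 0], [-5.2, 13, -12.6, 0, 0, 0, 0], [-6.4, 16, -12.6, 0, 0, 0, 0], [-7.5, 19, -12.6, 0, 0, 0, 0], [-8.7, 22, -12.6, 0, 0, 0, 0], [-9.9, 25, -12.6, 0, 0, 0, 0], [-11, 28, -12.6, 0, 0, 0, 0], [-12, 30, -12.6, 0, 0, 0, 0], [-13.5, 31.5, -12.6, 0, 0, 0, 0], [-15.2, 32.2, -12.6, 0, 0, 0, 0], [-16.4, 32.6, -12.6, 0, 0, 0, 0], [-16.4, 32.6, -12.6, 0, 0, 0, 0]]

```text
clock: 66.83
tool_pos: [0.5384, -0.0257, 0.2195]
orientation: [-180.0, -0.0, -178.0]
force: [0.2, 0.2, -3.2]
opening: 0.0344
gripper_force: 30.0
```

Emit:
play_rows:
  commands:
    - [[0, 0, 0, 0, 0, 0, 0], [0, 0, 0, 0, 0, 0, 0], [0, 0, 0, 0, 0, 0, 0], [0, 0, 0, 0, 0, 0, 0], [0, 0, 2, 0, 0, 0, 0], [0, 0, 4, 0, 0, 0, 0], [0, 0, 6.5, 0, 0, 0, 0], [0, 0, 8.5, 0, 0, 0, 0], [0, 0, 10, 0, 0, 0, 0], [0, 0, 11.2, 0, 0, 0, 0], [0, 0, 11.8, 0, 0, 0, 0], [0, 0, 11.8, 0, 0, 0, 0], [0, 0, 11.8, 0, 0, 0, 0], [0, 0, 11.8, 0, 0, 0, 0], [0, 0, 11.8, 0, 0, 0, 0], [0, 0, 11.8, 0, 0, 0, 0], [0, 0, 11.8, 0, 0, 0, 0], [0, 0, 11.8, 0, 0, 0, 0], [0, 0, 11.8, 0, 0, 0, 0], [0, 0, 11.8, 0, 0, 0, 0]]

```text
clock: 68.5
tool_pos: [0.5363, -0.0264, 0.1025]
orientation: [180.0, 0.0, -178.0]
force: [-0.0, -0.1, -3.8]
opening: 0.0346
gripper_force: 30.0
```

```bash
python3 - <<'E'
from h import *; from plant import get_obs
o=get_obs(); print(o["tool_pos"],o["orientation"],o["force"],o["opening"])
print(rel([.5367,-.0263,.0984],-178,o))
E
```

```text
[ 0.53631556 -0.02635293  0.10252517] [ 1.79999361e+02  4.01411050e-03 -1.78044512e+02] [-0.01907828 -0.09432847 -3.79223145] 0.034627779802115725
(array([-0.04,  0.  ,  0.41]), array([ 0.,  0., -0.]))
```

Emit:
play_rows:
  commands:
    - [[0, 0, 0.2, 0, 0, 0, 0], [0, 0, 0.4, 0, 0, 0, 0], [0, 0, 0.4, 0, 0, 0, 0], [0, 0, 0.4, 0, 0, 0, 0], [0, 0, 0.4, 0, 0, 0, 0], [0, 0, 0.4, 0, 0, 0, 0], [0, 0, 0.4, 0, 0, 0, 0], [0, 0, 0.4, 0, 0, 0, 0], [0, 0, 0.4, 0, 0, 0, 0], [0, 0, 0.4, 0, 0, 0, 0]]

```text
clock: 69.33
tool_pos: [0.5364, -0.0264, 0.0985]
orientation: [180.0, 0.0, -178.0]
force: [-0.1, -0.2, -1.6]
opening: 0.0345
gripper_force: 30.0
```

Emit:
play_rows:
  commands:
    - [[0, 0, 0.03, 0, 0, 0, 0.45], [0, 0, 0.03, 0, 0, 0, 0.6], [0, 0, 0.03, 0, 0, 0, 0.6], [0, 0, 0.03, 0, 0, 0, 0.6], [0, 0, 0.03, 0, 0, 0, 0.6], [0, 0, -1, 0, 0, 0, 0.6], [0, 0, -3, 0, 0, 0, 0.6], [0, 0, -6, 0, 0, 0, 0.6], [0, 0, -9, 0, 0, 0, 0.6], [0, 0, -12, 0, 0, 0, 0.6], [0, 0, -15, 0, 0, 0, 0.6], [0, 0, -17, 0, 0, 0, 0.6], [-2, 0, -17, 0, 0, 0, 0.6], [-5, 0, -17, 0, 0, 0, 0.6], [-6.2, 0.8, -17, 0, 0, 6, 0.6], [-6.2, 0.8, -17, 0, 0, 6.2, 0.6], [-6.2, 0.8, -17, 0, 0, 6.2, 0.6], [-6.2, 0.8, -17, 0, 0, 6.2, 0.6], [-6.2, 0.8, -17, 0, 0, 6.2, 0.6], [-6.2, 0.8, -17, 0, 0, 6.2, 0.6]]

```text
clock: 71.0
tool_pos: [0.5975, -0.0164, 0.269]
orientation: [180.0, 0.0, 175.8]
force: [0.3, -1.9, -0.3]
opening: 0.0526
gripper_force: 0.0
```

Emit:
play_rows:
  commands:
    - [[0, 0, 0, 0, 0, 0, 0.6], [0, 0, 0, 0, 0, 0, 0.6], [0, 0, 0, 0, 0, 0, 0.6], [0, 0, 0, 0, 0, 0, 0.6], [0, 0, 0, 0, 0, 0, 0.6], [0, 0, 0, 0, 0, 0, 0.6], [0, 0, 0, 0, 0, 0, 0.6], [0, 0, 0, 0, 0, 0, 0.6], [0, 0, 0, 0, 0, 0, 0.6], [0, 0, 0, 0, 0, 0, 0.6]]

```text
clock: 71.83
tool_pos: [0.598, -0.0162, 0.2684]
orientation: [180.0, -0.0, 175.8]
force: [-0.1, -0.3, 0.7]
opening: 0.0525
gripper_force: 0.0
```

```bash
python3 - <<'E'
from h import *; from plant import *
np.set_printoptions(precision=4,suppress=True)
s=snapshot("wrist"); pickle.dump(s,open("wrist5.pkl","wb")); o=get_obs(); print(o["tool_pos"],o["orientation"],s["origin"],s["attitude"])
f=cv2.convertScaleAbs(s["frame"][60:285,180:480,::-1],alpha=1.5,beta=15)
cv2.imwrite("pics/wrist5.png",cv2.resize(f,(800,600),interpolation=cv2.INTER_CUBIC))
E
```

```text
[ 0.598  -0.0162  0.2684] [179.9983  -0.0019 175.7538] [ 0.5219 -0.0115  0.4563] [163.5904   0.0373  85.8142]
```

View pics/wrist5.png

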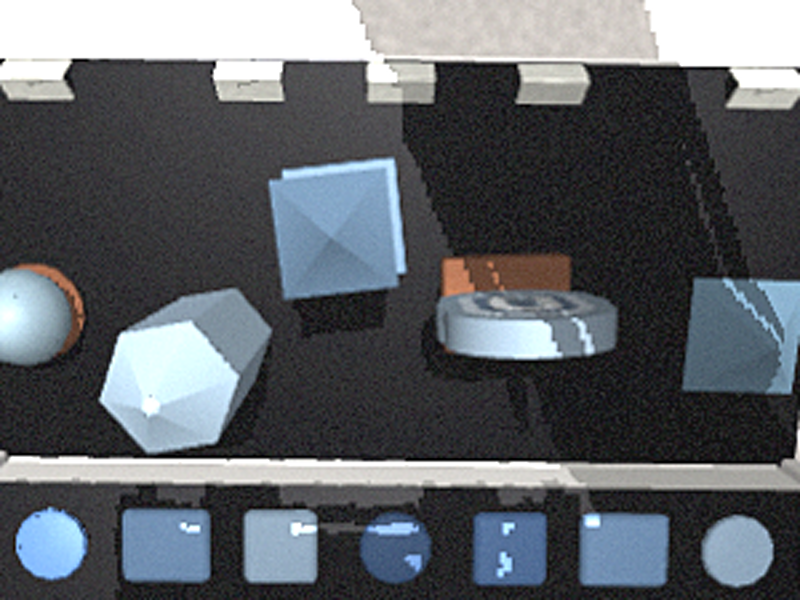

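The after-view shows obelisk (332,240), tower tip (151,405), slice (530,325), egg and pyramid in the same arrangement. The camera sat about 2 mm to the side, which explains the common ~5 px shift. A numerical comparison will confirm.

```bash
python3 - <<'E'
from h import *
np.set_printoptions(precision=4,suppress=True)
w=[pickle.load(open(n+".pkl","rb")) for n in("wrist2","wrist5")]
c=lambda p:(np.array(p,float).reshape(-1,2)+.5)*3/8-.5+[180,60]
def cmp(n,a,b,z):
    A,B=onplane(w[0],c(a),z),onplane(w[1],c(b),z); print(n,((B-A)[:,:2]*1e3).round(1).tolist(),"mean mm",((B-A).mean(0)[:2]*1e3).round(2))
cmp("card/ledge",[[220,92],[290,97]],[[215,94],[284,99]],.016)
cmp("pyramid base L",[[687,388]],[[683,390]],.016)
cmp("tower base",[[243,285],[278,325]],[[238,290],[271,331]],.016)
cmp("tower tip",[[160,400]],[[151,405]],.157)
cmp("ob tip",[[338,238]],[[332,240]],.152)
cmp("ob plinth",[[287,170],[400,157],[410,273]],[[283,171],[394,158],[406,273]],.03)
cmp("slice foot",[[447,255],[573,252]],[[443,257],[570,255]],.016)
# raw-mask tower extents in both
for s in w:
    f=s["frame"].astype(int); m=((f[:,:,2]-f[:,:,0]>10)&(f.sum(2)>90)).astype(np.uint8); m[:,290:]=0; m[230:]=0; m[:,:216]=0
    n,l,st,ct=cv2.connectedComponentsWithStats(m); i=1+np.argmax(st[1:,4]); print(st[i],ct[i])
E
```

```text
card/ledge [[0.2, 0.3], [0.1, -0.2]] mean mm [0.14 0.03]
pyramid base L [[-0.1, -0.1]] mean mm [-0.13 -0.13]
tower base [[1.2, -0.0], [1.5, -1.0]] mean mm [ 1.34 -0.49]
tower tip [[0.2, -0.4]] mean mm [ 0.24 -0.39]
ob tip [[-0.4, 0.4]] mean mm [-0.36  0.41]
ob plinth [[-0.3, 0.6], [-0.4, -0.3], [-0.9, 0.4]] mean mm [-0.51  0.25]
slice foot [[0.0, 0.3], [0.5, 0.5]] mean mm [0.23 0.4 ]
[ 221  167   64   61 2689] [252.106  196.7367]
[ 217  168   65   62 2758] [249.0468 198.4996]
```

```bash
python3 -c "
from plant import *
print(close_job())"
```

```text
the job is handed in; nothing more can be done
None
```

I handed the job in after about 72 s. The beryl stands in the middle of the scale pan; the tower, obelisk and slice are back upright within about 1 mm of their starting spots, going by the before-and-after wrist images; the pyramid and egg were not touched. While I was finding a grip on the tower, the gripper pressed on it briefly with about 22 N (limit 40 N), and it stayed standing.

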